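# Lock the screw press on a gilded lacquer panel

### The job

The screw press is wound down on the freshly glued gold lotus and must now be locked so that it stays there while the glue sets. Take the large spanner out of the rack, put its jaws on the square brass lock nut under the press's crossbar handle and turn the nut clockwise until you feel it come up firm, but not so hard that the press screw turns with it; then lay the spanner flat on the bench. Do not touch the lacquer panel, and leave everything else where it is.

Things in the scene. Friction and masses are not known exactly. Their poses are not given: they have to be found in the camera images.
- press: green screw press, fixed: plywood base 260 (x) x 360 (y) x 18 mm; posts 18 mm thick at y = +-155 mm, up to 119 mm; yoke 48 mm wide (x), 360 mm long (y), top 105 mm above the bench; on it a boss and a washer 34 mm across, washer top at 121 mm, on which the lock nut stands. Origin: middle of the base's underside, below the nut; z up, x away from the robot
- panel: black lacquer panel 235 x 270 x 16 mm with a gold lotus, clamped in the press, top 34 mm above the bench (lotus up to 43 mm). Not to be touched. Origin: middle of its underside
- nut_centre (a point): centre of the brass square lock nut, 24 x 24 mm, 18 mm high (from 121 to 139 mm above the bench). z is the nut's axis, upright; the point turns with the nut and its x and y are normal to the nut's faces: the spanner's jaws come on along +x, -x, +y or -y of this point
- nut (a joint): turn of the lock nut on the screw, rad; grows clockwise seen from above. Loose at first, with a light drag (0.2 N m at most); somewhere within the next 1.0 rad (not told: feel it) it comes up hard against the boss. From 0.4 N m it is firm; at about 1 N m it drags the press screw round with it, which spoils the setting. It stays where it is left
- handle_knob (a point): one knob of the press screw's crossbar handle; shows whether the screw is turned. The 16 mm screw rises through the nut to a hub 23 mm across, top 212 mm above the bench; the level bar through it, 10 mm thick, 125 mm long over its knobs, lies 199 mm above the bench, roughly along the yoke. The screw turns at about 1 N m
- rack: blue spanner rack, fixed: base 150 x 160 x 6 mm, comb plates 6 mm thick at x = -52 and +38 mm with slots 16 mm wide at y = +30 and -30 mm, slot bottoms 45 mm, comb tops 75 mm above the bench. The spanners stand on edge in the slots along the rack's x, mouths to +x, either in either slot. Origin: middle of its underside; z up
- spanner: large open-ended spanner, steel, 200 x 58 x 12 mm, about 0.26 kg. Origin in the shank, mid-thickness; x to the mouth, y across, z normal to the flat faces. Shank 22 mm wide from x = -95 to the head, centred at x = +85 mm; jaws parallel to x, 25.6 mm apart, tips at x = +105 mm; balance near x = +15 mm. In the rack z is level, origin 56 mm up; flat on the bench, origin 6 mm up
- spanner_jaw (a point): point midway between the large spanner's jaws (x = +85 mm, mid-thickness), where the nut's axis lies when the jaws are fully home (the throat is then about 1 mm from the nut's face)
- small_spanner: smaller open-ended spanner, 8 mm thick and 160 mm long, jaws 18.5 mm apart: too small for this nut, leave in the rack
- brush_jar: blue jar with brushes, 72 mm wide, 95 mm high (brushes to 170 mm); leave alone. Origin under its middle
- lacquer_tin: red and gold lacquer tin, 87 mm wide, 99 mm high; leave alone. Origin under its middle
- jug: white plastic mug, 80 mm wide, 105 mm high; leave alone. Origin under its middle
- sanding_block: cork sanding block 110 x 65 x 28 mm; leave alone. Origin under its middle
- tape: paper tape roll, 100 mm wide, 25 mm high, lying flat; leave alone. Origin under its middle
- ornament: loose round gold lotus ornament, 104 mm wide, 16 mm high, lying on the bench; leave alone. Origin under its middle

How it is judged:
On the way, in this order (a step that is already met when the one before it is completed fails the run):
1. the jaws of the large spanner are home on the nut (within 5 mm of its axis, level with it) before the nut is tight (horizontal distance between spanner_jaw and nut_centre below 0.005 m and distance between spanner_jaw and nut_centre below 0.011 m and angle between the z axis of spanner and the z axis of nut_centre, either way round below 0.2 rad and value of joint nut below 1 rad), for 0.1 s.
2. the nut has come up firm with the spanner on it (horizontal distance between spanner_jaw and nut_centre below 0.008 m and value of joint nut above 1.07 rad), for 0.1 s.
At the end, for the whole second after the job is handed in: the nut has come up firm (turned to within 0.04 rad of its stop) and the large spanner lies flat and still on the bench, off the press (value of joint nut above 1.06 rad and height (world z) of each of spanner, spanner_jaw below 0.012 m and linear speed of spanner below 0.02 m/s); the robot touches nothing.
It fails at once if the lacquer panel is touched by the spanner or the robot (contact force between panel and spanner above 1 N or contact force between panel and the fingers above 1 N or contact force between panel and the arm above 1 N).
It fails at once if the small spanner is moved more than 30 mm (distance of small_spanner from where it was at the start of the episode above 0.03 m).
It fails at once if a bystander is moved more than 30 mm (distance of any of brush_jar, lacquer_tin, jug, sanding_block, tape, ornament from where it was at the start of the episode above 0.03 m).
It fails at once if the press screw is turned off its setting (knob of its handle moved more than 12 mm) (distance of handle_knob from where it was at the start of the episode above 0.012 m).
It also fails if it takes over 72 s, if anything falls off the work surface, if the arm or the gripper's body presses on something with over 40 N, if the wrist force passes 120 N, or if a joint passes its speed limit or range.

### The arm

A 6-joint arm with a two-finger parallel gripper is mounted at the origin on the work surface. World frame = base frame: x ahead of the robot, y to its left, z up, the work surface at z = 0. Lengths are in m, angles in rad, forces in N, time in s.
With the tool pointing down it reaches from about 0.35 to 0.775 m from the base axis. Payload 5.5 kg.
Tool frame: the origin (TCP) lies midway between the tips of the shut fingers; the grasp point (between the pads) lies 19 mm behind it (manip.hold_point_z is the distance from the TCP to the grasp point, in m); z points along the fingers, y is the line along which they close (so a half turn about z gives the same grasp; the last joint's range is limited). The gripper opens to 85 mm and grips with 20 to 120 N. Pads are 22 mm wide; open, the fingers measure 114 mm over their backs; the gripper's body (76 mm by 85 mm) begins 54 mm behind the grasp point. The pads swing forward as they close: fully open they stand 13 mm farther back than shut.
Start: joints at [1.203, 0.313, 0.046, 1.304, 0, 1.431], TCP at [0.13, 0.56, 0.231] pointing down, gripper open.
Joint ranges: [-2.76, 2.76], [-0.86, 1.69], [-1.03, 1.26], [-2.2, 2.34], [-1.47, 1.5], [-3.14, 3.14]. Speed limits (rad/s): [2.57, 2.57, 3.14, 3.14, 3.14, 3.14].

### API

Orientations are given as [roll, pitch, yaw] about the fixed x, y, z axes, in that order (R = Rz(yaw) Ry(pitch) Rx(roll)).
In Python, from bench import manip gives the robot as it stands.
- The arm moves only by the tool drive_tool, never from a script. Its argument "moves" is a list of rows, each an object with "translation": the shift along the tool's x, y, z in mm, a list of three; "angular": the turn, a rotation vector about the tool's x, y, z in degrees, a list of three; "fingers": the opening, from 0 (shut) to 1 (fully open). A call has 1 to 10 rows; each row is the pose to reach, as a shift and turn from the pose commanded when the call began, along the tool's axes at that moment; what a row does not reach only later rows make up. A row lasts 1/10 s, in which the tool goes at most 50 mm and 8.59 degrees, less where a joint would pass 70% of its speed; a pose out of reach is approached as far as the arm can. A call with a gripper value outside its range is refused whole. The fingers move at their own pace and stop on an object; the grip force is fixed at half the most. Time passes only in rows, so rows that repeat a pose let the fingers close. It gives the time, the measured TCP pose, the force, the opening and the grip force at its end, in the units of the state.
- manip.get_obs(): the state, without advancing time (a new reading comes with each control period).
- manip.read_camera(name): name is "scene" or "top"; returns a dict with "img" (400x640x3 uint8, red, green, blue), "depth" (400x640 float32, m along the optical axis (not along the pixel's ray), 0 where there is no reading), "vfov" (degrees; the focal length in pixels is half the picture's height over the tangent of half this angle, whatever the lens; pixels are square), "cx", "cy" (the principal point, pixels), "R" (3x3) and "t" (3): a world point X has camera coordinates R X + t. Camera axes: x right, y down, z forward; pixel columns grow to the right and rows downward; lengths in m; the calibration is good to about 2 mm. A picture is of the moment at which its call begins.
- manip.hand_in(): hands the job in; it is judged then, once.
Trained networks look in the newest picture that a camera, given by its name, has taken for a name from the list of things; names that differ only in an ending like _2 or _b are one class to them, and where a whole thing is asked for, a point or a joint stands for the part that bears it (a point fixed in the world has none). Each returns a list of dicts, best first, with "confidence" (0 to 1); they miss things now and then, are a little off and sometimes report something else, mostly with a low value. They report only what shows in the picture. A call takes as long as a camera call.
- manip.find_in(thing, camera): "bbox" ([centre column, centre row, width, height] in pixels, round what is visible of it).
- manip.silhouettes(thing, camera): "pixels" (400x640 bool, what is visible of it) and "bbox" ([centre column, centre row, width, height] in pixels, round what is visible of it).
The state is a dict: "time": time; "joints": joint angles; "qvel": joint speeds; "effort": joint torques, N m; "ee_pos": TCP position; "ee_rot": TCP orientation; "wrist_force": force on the tool from outside, world axes, zero at the start; "wrist_torque": the same for the moment, N m; "opening": finger opening in m; "gripper_force": force on a finger pad.
Only numpy, scipy, OpenCV 4.12 (cv2) and the standard library are available. Lean on these libraries where they do the work, as an engineer would, in place of code of your own. Each camera call takes 0.05 s, during which the arm holds its last target. There are 200 camera calls.

## Working session

There is one attempt and no reset: what is moved stays moved. The work goes in short steps, Python scripts to look and compute and a tool call to move; the robot and the scene stay as the last step left them, time stands still between calls to the robot, and variables do not carry over. Pictures are saved under pics/ and viewed, at most 12 in all, crops included, and the job is handed in when it is done.

Besides the shell and the picture viewer there is one more tool, called after ">>>" by a JSON object that holds its "fn" and its "kwargs". drive_tool: Moves the arm, as the interface text tells. Its arguments: {"type":"object","properties":{"moves":{"type":"array"}},"required":["moves"]}

```bash
mkdir -p pics; ls; cat > h.py <<'E'
import numpy as np, cv2
from bench import manip
from scipy.spatial.transform import Rotation as Ro
def cam(n):
    c=manip.read_camera(n); c['f']=200/np.tan(np.radians(c['vfov'])/2); 
    v,u=np.mgrid[:400,:640]; d=c['depth']
    P=np.stack([(u-c['cx'])/c['f']*d,(v-c['cy'])/c['f']*d,d],-1)
    c['X']=(P-c['t'])@np.array(c['R']); c['X'][d==0]=np.nan
    return c
def save(c,n,box=None,s=1):
    im=c['img'][:,:,::-1]
    if box: im=im[box[1]:box[3],box[0]:box[2]]
    cv2.imwrite(f'pics/{n}.png',cv2.resize(im,None,fx=s,fy=s,interpolation=cv2.INTER_CUBIC))
def tool():
    o=manip.get_obs(); return np.array(o['ee_pos']),Ro.from_euler('xyz',o['ee_rot']) if np.size(o['ee_rot'])==3 else Ro.from_matrix(o['ee_rot'])
E
python3 - <<'E'
from h import *
print(manip.get_obs())
for n in('scene','top'):
    c=cam(n); save(c,n); print(n,c['vfov'],-np.array(c['R']).T@c['t'],c['R'])
    for k in('press','panel','nut_centre','handle_knob','rack','spanner','small_spanner','spanner_jaw','brush_jar','lacquer_tin','jug','sanding_block','tape','ornament'):
        r=manip.silhouettes(k,n)
        for q in r[:2]:
            m=q['pixels']; print(k,round(q['confidence'],2),np.round(q['bbox']),np.round(np.nanmedian(c['X'][m],0),3), m.sum())
E
```

```text
pics
{'time': 0.0, 'joints': array([ 1.20340687e+00,  3.13979475e-01,  4.49623910e-02,  1.30358703e+00,
       -2.36013312e-05,  1.43121451e+00]), 'qvel': array([-0.00241254, -0.00019948, -0.00024639,  0.00088432, -0.00109918,
        0.00394815]), 'effort': array([ 1.08953773e-03, -4.80621314e+01,  2.98536015e+01,  1.94241980e-02,
       -6.98165263e-05,  8.40124130e-06]), 'ee_pos': array([0.12967892, 0.55965796, 0.23041399]), 'ee_rot': array([-3.13979917e+00, -2.28143293e-04,  2.91378483e+00]), 'wrist_force': array([-0.38873917,  0.06986395,  0.23640466]), 'wrist_torque': array([ 0.02151406, -0.03027969, -0.02183952]), 'gripper_force': 0.0, 'opening': 0.085388050138942}
scene 53.51669424892382 [ 1.13827956 -0.46905955  1.27239279] [[ 0.63686879  0.7708259   0.01501886]
 [ 0.65089406 -0.52713459 -0.54632046]
 [-0.413201    0.35771014 -0.83744157]]
press 0.94 [355. 207. 114.  91.] [0.614 0.136 0.035] 5780
panel 0.89 [356. 205.  99.  80.] [0.636 0.143 0.035] 2793
panel 0.71 [403. 142.  23.  28.] [0.531 0.473 0.091] 490
nut_centre 0.74 [217. 262.  42.  37.] [ 0.511 -0.369  0.067] 228
n
[... 1393 characters left out ...]
87  0.008] 1902
small_spanner 0.81 [469. 231.  16.  53.] [ 0.49  -0.427  0.062] 259
spanner_jaw 0.74 [451. 230.  23.  67.] [ 0.498 -0.365  0.067] 520
spanner_jaw 0.57 [271. 197.  96.  83.] [0.558 0.167 0.036] 4864
brush_jar 0.76 [175. 186.  37.  32.] [0.61  0.467 0.07 ] 716
lacquer_tin 0.89 [161. 215.  39.  30.] [0.518 0.491 0.098] 1001
lacquer_tin 0.22 [274. 198. 122.  89.] [0.574 0.163 0.036] 9140
jug 0.8 [166. 264.  45.  32.] [0.38  0.491 0.057] 979
jug 0.18 [470. 230.  21.  53.] [ 0.492 -0.426  0.062] 258
sanding_block 0.83 [398. 145.  23.  34.] [ 0.76  -0.223  0.029] 742
tape 0.96 [446. 170.  35.  31.] [ 0.689 -0.374  0.025] 467
ornament 0.7 [262. 269.  35.  36.] [0.37  0.204 0.014] 719
```

```bash
python3 - <<'E'
import cv2,numpy as np
a=cv2.imread('pics/scene.png')[140:270,280:430]; b=cv2.imread('pics/top.png')[140:280,200:500]
a=cv2.resize(a,(600,520),interpolation=2)
cv2.imwrite('pics/a.png',a)
cv2.imwrite('pics/b.png',cv2.resize(b,None,fx=2.6,fy=2.6,interpolation=2))
E
python3 - <<'E'
from h import *
c=cam('top')
for k in('spanner','small_spanner'):
    r=manip.silhouettes(k,'top')[0]; X=c['X'][r['pixels']]; X=X[(X[:,2]>.055)]
    d=cv2.fitLine(X[:,:2].astype(np.float32),cv2.DIST_HUBER,0,.01,.01).ravel(); s=(X[:,:2]-d[2:])@d[:2]
    print(k,len(X),d,s.min(),s.max(),[(np.round(d[2:]+t*d[:2],3)) for t in(s.min(),s.max())])
    for lo in np.arange(s.min(),s.max(),.02):
        q=(s>=lo)&(s<lo+.02); print(round(lo,3),q.sum(),np.round(np.median(X[q],0),3),np.round(X[q][:,2].max(),3),np.round(np.ptp((X[q][:,:2]-d[2:4])@[-d[1],d[0]]),3))
s=cam('scene')
# panel edges/yoke: points at z 0.1-0.112 in both near press
for n,c in(('top',c),('scene',s)):
    X=c['X'].reshape(-1,3); near=np.hypot(X[:,0]-.6,X[:,1]-.16)<.25
    for lo,hi in((.098,.11),(.19,.215),(.125,.145)):
        Y=X[near&(X[:,2]>lo)&(X[:,2]<hi)]
        if len(Y)>8:
            r=cv2.minAreaRect(Y[:,:2].astype(np.float32)); print(n,lo,len(Y),r,Y.mean(0).round(4))
E
```

```text
spanner 401 [ 0.98144186  0.19175993  0.48206678 -0.36702466] -0.09155026496558882 0.10648971801796162 [array([ 0.392, -0.385]), array([ 0.587, -0.347])]
-0.092 39 [ 0.401 -0.383  0.066] 0.072 0.016
-0.072 41 [ 0.421 -0.378  0.068] 0.078 0.022
-0.052 43 [ 0.441 -0.375  0.067] 0.076 0.02
-0.032 40 [ 0.462 -0.371  0.067] 0.07 0.015
-0.012 38 [ 0.48  -0.367  0.067] 0.072 0.014
0.008 40 [ 0.5   -0.364  0.067] 0.072 0.014
0.028 42 [ 0.519 -0.36   0.068] 0.079 0.025
0.048 40 [ 0.54  -0.356  0.069] 0.081 0.014
0.068 44 [ 0.559 -0.352  0.082] 0.09 0.014
0.088 34 [ 0.577 -0.349  0.083] 0.088 0.013
small_spanner 197 [ 0.9826512   0.18546335  0.4794851  -0.42875254] -0.06508041051334083 0.09297202042515373 [array([ 0.416, -0.441]), array([ 0.571, -0.412])]
-0.065 25 [ 0.425 -0.44   0.064] 0.069 0.008
-0.045 27 [ 0.445 -0.436  0.064] 0.078 0.013
-0.025 28 [ 0.466 -0.432  0.063] 0.068 0.01
-0.005 30 [ 0.484 -0.428  0.063] 0.069 0.01
0.015 23 [ 0.505 -0.425  0.063] 0.067 0.009
0.035 17 [ 0.522 -0.422  0.063] 0.067 0.009
0.055 24 [ 0.544 -0.416  0.067] 0.076 0.008
0.075 23 [ 0.561 -0.414  0.073] 0.
[... 174 characters left out ...]
2191400527954, 0.16778288781642914), (0.022237135097384453, 0.12080996483564377), 3.4800570011138916) [0.5893 0.1676 0.206 ]
top 0.125 75 ((0.7069624662399292, 0.13330605626106262), (0.29460495710372925, 0.18713606894016266), 12.487626075744629) [0.6926 0.1589 0.1364]
scene 0.098 941 ((0.7066810131072998, 0.15436090528964996), (0.35927411913871765, 0.281752347946167), 85.6343994140625) [0.5969 0.155  0.1043]
scene 0.19 127 ((0.5920408964157104, 0.16377395391464233), (0.023322243243455887, 0.12113133817911148), 11.023059844970703) [0.5946 0.1594 0.2042]
scene 0.125 58 ((0.7116101980209351, 0.1773589849472046), (0.2654176950454712, 0.09586580842733383), 8.57396411895752) [0.6552 0.1618 0.1362]
```

View pics/a.png

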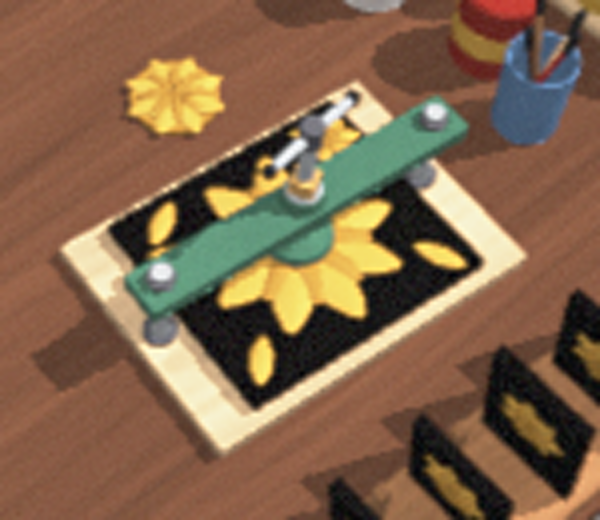

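View pics/b.png

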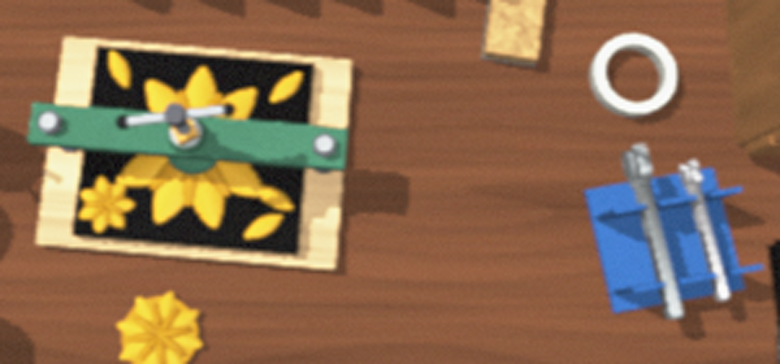

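Picture a shows the press, with the brass nut at about (355,187) in the original scene picture. Picture b shows the large spanner in the rack's left slot, mouth away from the robot, with the small one to its right. Next I need the nut's turn.

```bash
python3 - <<'E'
from h import *
ims=[]
for n,(u,v) in(('scene',(356,186)),('top',(273,190))):
    acc=0
    for i in range(6): 
        c=cam(n); acc=acc+c['img'].astype(float)/6
    im=acc.astype(np.uint8)
    np.save(f'{n}_avg.npy',acc)
    k=im[v-14:v+14,u-14:u+14,::-1]; ims.append(cv2.resize(k,(390,390),interpolation=cv2.INTER_CUBIC))
    X=c['X']
    # washer top/nut top points
    P=lambda p:(lambda q:(q[:2]/q[2]*c['f']+[c['cx'],c['cy']]))(np.array(c['R'])@p+c['t'])
    for z in(.105,.121,.139,.212): print(n,z,P(np.array([.592,.162,z])))
cv2.imwrite('pics/nut.png',np.hstack(ims))
E
```

```text
scene 0.105 [354.81044535 189.4235015 ]
scene 0.121 [355.19562716 186.8418573 ]
scene 0.139 [355.63776587 183.87846501]
scene 0.212 [357.53290026 171.17650835]
top 0.105 [273.1807869  191.16483683]
top 0.121 [272.50652734 189.99757555]
top 0.139 [271.72368021 188.64233018]
top 0.212 [268.25640968 182.63987815]
```

View pics/nut.png

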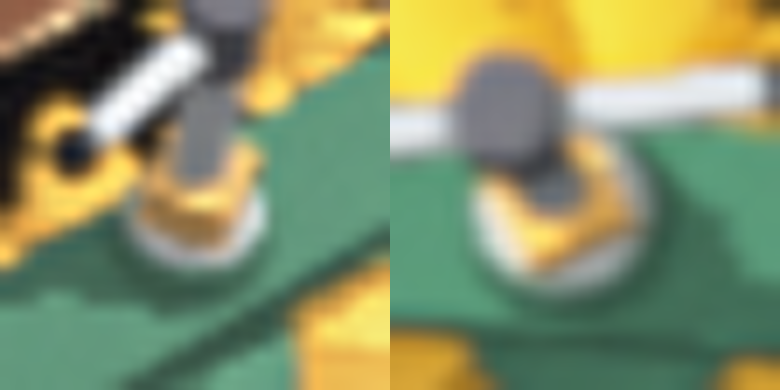

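```bash
cat >> h.py <<'E'
def pose(p,xaz=None,tz=None,R=None):
    """target pose; tool z dir tz, tool x dir given"""
    if R is None:
        z=np.array(tz,float); z/=np.linalg.norm(z); x=np.array(xaz,float); x-=z*(x@z); x/=np.linalg.norm(x)
        R=np.stack([x,np.cross(z,x),z],1)
    return np.array(p,float),Ro.from_matrix(R)
def rel(tgt,base=None):
    p,r=base or tool(); print('T',np.round(r.inv().apply(tgt[0]-p)*1e3,1).tolist(),'A',np.round(np.degrees((r.inv()*tgt[1]).as_rotvec()),1).tolist())
def az(d): return [np.cos(np.radians(d)),np.sin(np.radians(d)),0]
E
python3 - <<'E'
from h import *
rel(pose([.42,.1,.28],az(89),[0,0,-1])); rel(pose([.464,-.3705,.17],az(11),[0,0,-1]))
# fit the nut
from scipy.optimize import differential_evolution
S=4; T=[]
for n,(u,v) in(('scene',(356,186)),('top',(273,190))):
    c=manip.read_camera(n); f=200/np.tan(np.radians(c['vfov'])/2)
    im=np.load(f'{n}_avg.npy').astype(np.uint8)[v-9:v+10,u-9:u+10]
    b=cv2.resize(im,None,fx=S,fy=S,interpolation=cv2.INTER_CUBIC).astype(int)
    m=(b[...,0]-b[...,2]>60)&(b[...,0]>b[...,1]+8)
    T.append((c,f,u-9,v-9,m))
def hull(pts,t):
    c,f,u0,v0,m=t; q=np.array(c['R'])@pts.T+np.array(c['t'])[:,None]
    px=(q[:2].T/q[2][:,None]*f+[c['cx']-u0,c['cy']-v0]+np.array([.5,.5]))*S-.5
    o=np.zeros(m.shape,np.uint8); cv2.fillConvexPoly(o,cv2.convexHull(np.round(px).astype(np.int32)),1); return o>0
def cyl(r,z0,z1,x,y):
    a=np.arange(0,6.28,.3); return np.array([[x+r*np.cos(k),y+r*np.sin(k),z] for k in a for z in(z0,z1)])
def cost(p,ts=T):
    s=0
    for t in ts:
        x,y,a=p; k=np.array([[i,j] for i in(-.012,.012) for j in(-.012,.012)])
        R=np.array([[np.cos(a),-np.sin(a)],[np.sin(a),np.cos(a)]]); k=k@R.T+[x,y]
        h=hull(np.array([[*w,z] for w in k for z in(.121,.139)]),t)
        h&=~(hull(cyl(.008,.139,.19,x,y),t)|hull(cyl(.0115,.187,.212,x,y),t))
        roi=cv2.dilate(hull(cyl(.0165,.121,.139,x,y),t).astype(np.uint8),np.ones((3,3)))>0
        s+=((h!=t[4])&roi).sum()/h.sum()
    return s
for ts in(T,T[:1],T[1:]):
    r=differential_evolution(cost,[(.575,.61),(.145,.18),(0,np.pi/2)],args=(ts,),seed=1,popsize=25); print(r.x.round(4),np.degrees(r.x[2]),r.fun)
E
```

```text
T [-386.5, -382.8, -48.7] A [0.0, -0.0, 77.9]
T [-535.6, -831.2, 61.2] A [0.0, -0.0, 155.9]
[0.5923 0.1669 0.4162] 23.848269063897888 0.798413436274708
[0.5889 0.165  0.0729] 4.175724873244933 0.25555555555555554
[0.5931 0.167  0.5247] 30.06144198219737 0.21645021645021645
```

>>> {"fn": "drive_tool", "kwargs": {"moves": [{"translation": [-386,-383,-49],"angular": [0,0,78],"fingers": 0.4},{"translation": [-386,-383,-49],"angular": [0,0,78],"fingers": 0.4},{"translation": [-386,-383,-49],"angular": [0,0,78],"fingers": 0.4},{"translation": [-386,-383,-49],"angular": [0,0,78],"fingers": 0.4},{"translation": [-386,-383,-49],"angular": [0,0,78],"fingers": 0.4},{"translation": [-386,-383,-49],"angular": [0,0,78],"fingers": 0.4},{"translation": [-386,-383,-49],"angular": [0,0,78],"fingers": 0.4},{"translation": [-386,-383,-49],"angular": [0,0,78],"fingers": 0.4},{"translation": [-386,-383,-49],"angular": [0,0,78],"fingers": 0.4},{"translation": [-386,-383,-49],"angular": [0,0,78],"fingers": 0.4}]}}

```text
time: 3.4
ee_pos: [0.3957, 0.1368, 0.2768]
ee_rot: [3.14, -0.0, 1.549]
wrist_force: [1.7, 1.1, 0.0]
opening: 0.0344
gripper_force: 0.0
```

```bash
cat >> h.py <<'E'
def log():
    o=manip.get_obs(); open('log.txt','a').write(repr([list(o['joints']),list(o['ee_pos']),list(o['ee_rot'])])+'\n')
    print(round(o['time'],2),o['joints'].round(3),o['ee_pos'].round(4),np.degrees(o['ee_rot']).round(1),'F',o['wrist_force'].round(1),'M',o['wrist_torque'].round(2),round(o['opening'],4),round(o['gripper_force'],1))
E
python3 - <<'E'
from h import *
log(); rel(pose([.464,-.3705,.17],az(11),[0,0,-1]))
E
```

```text
3.4 [ 0.14  -0.003 -0.221  1.352  0.     1.733] [0.3957 0.1368 0.2768] [179.9  -0.   88.7] F [1.7 1.1 0. ] M [ 0.08 -0.07 -0.05] 0.0344 0.0
T [-505.7, 79.2, 106.6] A [0.0, -0.1, 77.7]
```

>>> {"fn": "drive_tool", "kwargs": {"moves": [{"translation": [-506,79,60],"angular": [0,0,78],"fingers": 0.4},{"translation": [-506,79,60],"angular": [0,0,78],"fingers": 0.4},{"translation": [-506,79,60],"angular": [0,0,78],"fingers": 0.4},{"translation": [-506,79,60],"angular": [0,0,78],"fingers": 0.4},{"translation": [-506,79,60],"angular": [0,0,78],"fingers": 0.4},{"translation": [-506,79,60],"angular": [0,0,78],"fingers": 0.4},{"translation": [-506,79,100],"angular": [0,0,78],"fingers": 0.4},{"translation": [-506,79,100],"angular": [0,0,78],"fingers": 0.4},{"translation": [-506,79,100],"angular": [0,0,78],"fingers": 0.4},{"translation": [-506,79,100],"angular": [0,0,78],"fingers": 0.4}]}}

```text
time: 4.4
ee_pos: [0.4616, -0.3482, 0.1826]
ee_rot: [3.141, -0.0, 0.187]
wrist_force: [0.5, 0.2, 1.1]
opening: 0.0343
gripper_force: 0.0
```

```bash
python3 - <<'E'
from h import *
log(); rel(pose([.464,-.3705,.17],az(11),[0,0,-1]))
E
```

```text
4.4 [-0.785  0.337 -0.041  1.193  0.     2.169] [ 0.4616 -0.3482  0.1826] [180.   -0.   10.7] F [0.5 0.2 1.1] M [-0.   -0.04 -0.02] 0.0343 0.0
T [-1.8, 22.3, 12.6] A [0.0, -0.0, -0.3]
```

>>> {"fn": "drive_tool", "kwargs": {"moves": [{"translation": [-2,22,12],"angular": [0,0,0],"fingers": 0.4},{"translation": [-2,22,40],"angular": [0,0,0],"fingers": 0.4},{"translation": [-2,22,80],"angular": [0,0,0],"fingers": 0.4},{"translation": [-2,22,120],"angular": [0,0,0],"fingers": 0.4},{"translation": [-2,22,140],"angular": [0,0,0],"fingers": 0.4},{"translation": [-2,22,140],"angular": [0,0,0],"fingers": 0.4},{"translation": [-2,22,140],"angular": [0,0,0],"fingers": 0.4},{"translation": [-2,22,140],"angular": [0,0,0],"fingers": 0.4}]}}

```text
time: 5.2
ee_pos: [0.465, -0.3691, 0.0449]
ee_rot: [3.139, -0.002, 0.191]
wrist_force: [-0.5, -0.0, 0.6]
opening: 0.0343
gripper_force: 0.0
```

```bash
python3 - <<'E'
from h import *
log(); rel(pose([.464,-.3705,.042],az(11),[0,0,-1]))
E
```

```text
5.2 [-0.806  0.463 -0.208  0.896  0.     2.144] [ 0.465  -0.3691  0.0449] [ 1.799e+02 -1.000e-01  1.100e+01] F [-0.5 -0.   0.6] M [-0.04  0.02  0.01] 0.0343 0.0
T [-1.2, 1.1, 2.9] A [0.1, -0.1, -0.0]
```

Grip, then lift.

>>> {"fn": "drive_tool", "kwargs": {"moves": [{"translation": [-1,1,3],"angular": [0,0,0],"fingers": 0.4},{"translation": [-1,1,3],"angular": [0,0,0],"fingers": 0},{"translation": [-1,1,3],"angular": [0,0,0],"fingers": 0},{"translation": [-1,1,3],"angular": [0,0,0],"fingers": 0},{"translation": [-1,1,3],"angular": [0,0,0],"fingers": 0},{"translation": [-1,1,3],"angular": [0,0,0],"fingers": 0}]}}

```text
time: 5.8
ee_pos: [0.4645, -0.3734, 0.0417]
ee_rot: [3.134, -0.002, 0.189]
wrist_force: [1.6, -8.6, -2.6]
opening: 0.011
gripper_force: 62.5
```

>>> {"fn": "drive_tool", "kwargs": {"moves": [{"translation": [0,0,-15],"angular": [0,0,0],"fingers": 0},{"translation": [0,0,-40],"angular": [0,0,0],"fingers": 0},{"translation": [0,0,-80],"angular": [0,0,0],"fingers": 0},{"translation": [0,0,-130],"angular": [0,0,0],"fingers": 0},{"translation": [0,0,-180],"angular": [0,0,0],"fingers": 0},{"translation": [0,0,-200],"angular": [0,0,0],"fingers": 0},{"translation": [0,0,-200],"angular": [0,0,0],"fingers": 0},{"translation": [0,0,-200],"angular": [0,0,0],"fingers": 0}]}}

```text
time: 6.6
ee_pos: [0.4627, -0.369, 0.2392]
ee_rot: [-3.141, 0.0, 0.191]
wrist_force: [-1.3, -0.4, -4.5]
opening: 0.0108
gripper_force: 62.7
```

```bash
python3 - <<'E'
from h import *
log(); 
# kinematic fit: planar 2-link + wrist
from scipy.optimize import least_squares
L=[eval(l) for l in open('log.txt')]
L.append([[1.20340687,.313979,.0449624,1.303587,0,1.43121],[.12967892,.55965796,.23041399],[-3.1398,-.0002,2.91378]])
for q,p,e in L: print(np.degrees(q).round(1),'pitch',round(q[1]-q[2]+q[3],3),'r',round(np.sqrt(p[0]**2+p[1]**2-.0064),4),'z',round(p[2],4),'yaw-q1+q6',round(np.degrees(e[2]-q[0]+q[5]),1))
E
```

```text
6.6 [-0.809  0.345  0.111  1.337  0.     2.142] [ 0.4627 -0.369   0.2392] [-180.     0.    10.9] F [-1.3 -0.4 -4.5] M [0.01 0.12 0.04] 0.0108 62.7
[  8.   -0.2 -12.6  77.4   0.   99.3] pitch 1.569 r 0.411 z 0.2768 yaw-q1+q6 180.0
[-45.   19.3  -2.4  68.3   0.  124.3] pitch 1.57 r 0.5726 z 0.1826 yaw-q1+q6 180.0
[-46.2  26.6 -11.9  51.3   0.  122.9] pitch 1.568 r 0.5883 z 0.0449 yaw-q1+q6 180.0
[-46.3  19.8   6.3  76.6   0.  122.7] pitch 1.572 r 0.5864 z 0.2392 yaw-q1+q6 180.0
[69.  18.   2.6 74.7  0.  82. ] pitch 1.573 r 0.5689 z 0.2304 yaw-q1+q6 180.0
```

```bash
cat > kin.py <<'E'
from h import *
L=[eval(l) for l in open('log.txt')]
L.append([[1.20340687,.313979,.0449624,1.303587,0,1.43121],[.12967892,.55965796,.23041399],[-3.1398,-.0002,2.91378]])
L=[l for l in L if abs(l[0][4])<.02 and abs(abs(l[2][0])-np.pi)<.02]
A=[];b=[]
for q,p,e in L:
    s,c=np.sin(q[1]),np.cos(q[1]); d=q[1]-q[2]; S,C=np.sin(d),np.cos(d)
    A+= [[1,0,c,s,C,S],[0,1,-s,c,-S,C]]; b+=[np.sqrt(p[0]**2+p[1]**2-.0064),p[2]]
x,res,rk,sv=np.linalg.lstsq(np.array(A),np.array(b),rcond=None)
E
python3 - <<'E'
from kin import *
print(x.round(4),res,sv.round(3)); print('L1',np.hypot(x[2],x[3]),np.degrees(np.arctan2(x[3],x[2])),'L2',np.hypot(x[4],x[5]),np.degrees(np.arctan2(x[5],x[4])))
for Lw in(.15,.2,.25,.3):
  zt=.13-Lw
  q2,q3=np.meshgrid(np.linspace(-.86,1.69,300),np.linspace(-1.03,1.26,300)); d=q2-q3
  r=x[0]+x[2]*np.cos(q2)+x[3]*np.sin(q2)+x[4]*np.cos(d)+x[5]*np.sin(d)
  z=x[1]-x[2]*np.sin(q2)+x[3]*np.cos(q2)-x[4]*np.sin(d)+x[5]*np.cos(d)
  m=(abs(z-zt)<.008)&(d<2.2); print(Lw,r[m].min(),r[m].max())
E
```

```text
[ 0.001  -0.2094  0.0008  0.5147  0.4071  0.0609] [2.76326494e-07] [3.858 3.858 0.272 0.272 0.206 0.206]
L1 0.5146783452947454 89.91640116382901 L2 0.4116690813826272 8.506455955286848
0.15 0.2637847087536273 0.9059070388222793
0.2 0.2946079386439085 0.9142893737175394
0.25 0.31442216504805853 0.920665449535733
0.3 0.32602369192289954 0.9236737741998575
```

>>> {"fn": "drive_tool", "kwargs": {"moves": [{"translation": [12,-273,-60],"angular": [0,0,-86],"fingers": 0},{"translation": [12,-273,-60],"angular": [0,0,-86],"fingers": 0},{"translation": [12,-273,-60],"angular": [0,0,-86],"fingers": 0},{"translation": [12,-273,-60],"angular": [0,0,-86],"fingers": 0},{"translation": [12,-273,-60],"angular": [0,0,-86],"fingers": 0},{"translation": [12,-273,-60],"angular": [0,0,-86],"fingers": 0},{"translation": [12,-273,-60],"angular": [0,0,-86],"fingers": 0},{"translation": [12,-273,-60],"angular": [0,0,-86],"fingers": 0},{"translation": [12,-273,-60],"angular": [0,0,-86],"fingers": 0},{"translation": [12,-273,-60],"angular": [0,0,-86],"fingers": 0}]}}

```text
time: 7.6
ee_pos: [0.4217, -0.0982, 0.2973]
ee_rot: [-3.137, -0.003, 1.698]
wrist_force: [-0.1, 0.2, -2.4]
opening: 0.011
gripper_force: 62.6
```

```bash
python3 - <<'E'
from h import *
log(); rel(pose([.42,.05,.30],az(183),[0,0,-1]))
E
```

```text
7.6 [-0.415  0.029 -0.139  1.408  0.     1.029] [ 0.4217 -0.0982  0.2973] [-179.8   -0.2   97.3] F [-0.1  0.2 -2.4] M [-0.09 -0.04  0.01] 0.011 62.6
T [147.3, 17.0, -2.4] A [-0.1, -0.3, -85.7]
```

>>> {"fn": "drive_tool", "kwargs": {"moves": [{"translation": [147,17,-2],"angular": [0,0,-86],"fingers": 0},{"translation": [147,17,-2],"angular": [0,0,-86],"fingers": 0},{"translation": [147,17,-2],"angular": [0,0,-86],"fingers": 0},{"translation": [147,17,-2],"angular": [0,0,-86],"fingers": 0},{"translation": [147,17,-2],"angular": [0,0,-86],"fingers": 0},{"translation": [147,17,-2],"angular": [0,0,-86],"fingers": 0},{"translation": [147,17,-2],"angular": [0,0,-86],"fingers": 0},{"translation": [147,17,-2],"angular": [0,0,-86],"fingers": 0},{"translation": [147,17,-2],"angular": [0,0,-86],"fingers": 0},{"translation": [147,17,-2],"angular": [0,0,-86],"fingers": 0}]}}

```text
time: 8.6
ee_pos: [0.4209, 0.0492, 0.2992]
ee_rot: [3.141, -0.005, -3.086]
wrist_force: [-0.6, -0.9, -2.6]
opening: 0.0105
gripper_force: 62.6
```

```bash
python3 - <<'E'
from h import *
log(); 
t=pose([.45,.22,.33],az(-60),[*az(30)[:2],-1]); rel(t)
E
```

```text
8.6 [-0.074  0.01  -0.153  1.413  0.    -0.129] [0.4209 0.0492 0.2992] [ 179.9   -0.3 -176.8] F [-0.6 -0.9 -2.6] M [ 0.02 -0.11  0.03] 0.0105 62.6
T [-38.4, 168.9, -30.8] A [28.3, -45.6, -109.8]
```

>>> {"fn": "drive_tool", "kwargs": {"moves": [{"translation": [-38,169,-31],"angular": [28.3,-45.6,-109.8],"fingers": 0},{"translation": [-38,169,-31],"angular": [28.3,-45.6,-109.8],"fingers": 0},{"translation": [-38,169,-31],"angular": [28.3,-45.6,-109.8],"fingers": 0},{"translation": [-38,169,-31],"angular": [28.3,-45.6,-109.8],"fingers": 0},{"translation": [-38,169,-31],"angular": [28.3,-45.6,-109.8],"fingers": 0},{"translation": [-38,169,-31],"angular": [28.3,-45.6,-109.8],"fingers": 0},{"translation": [-38,169,-31],"angular": [28.3,-45.6,-109.8],"fingers": 0},{"translation": [-38,169,-31],"angular": [28.3,-45.6,-109.8],"fingers": 0},{"translation": [-38,169,-31],"angular": [28.3,-45.6,-109.8],"fingers": 0},{"translation": [-38,169,-31],"angular": [28.3,-45.6,-109.8],"fingers": 0}]}}

```text
time: 9.6
ee_pos: [0.4497, 0.2196, 0.3287]
ee_rot: [-2.561, 0.176, -1.638]
wrist_force: [-0.5, -0.6, -2.1]
opening: 0.0109
gripper_force: 62.7
```

```bash
python3 - <<'E'
from h import *
log(); 
t=pose([.45,.30,.30],az(-60),az(30)); rel(t)
E
```

```text
9.6 [ 0.346 -0.317 -0.534  0.756 -0.086 -1.131] [0.4497 0.2196 0.3287] [-146.7   10.1  -93.9] F [-0.5 -0.6 -2.1] M [-0.14  0.75  0.04] 0.0109 62.7
T [-74.0, 27.5, 32.6] A [51.9, -26.0, -25.6]
```

>>> {"fn": "drive_tool", "kwargs": {"moves": [{"translation": [-74,27,33],"angular": [51.9,-26,-25.6],"fingers": 0},{"translation": [-74,27,33],"angular": [51.9,-26,-25.6],"fingers": 0},{"translation": [-74,27,33],"angular": [51.9,-26,-25.6],"fingers": 0},{"translation": [-74,27,33],"angular": [51.9,-26,-25.6],"fingers": 0},{"translation": [-74,27,33],"angular": [51.9,-26,-25.6],"fingers": 0},{"translation": [-74,27,33],"angular": [51.9,-26,-25.6],"fingers": 0},{"translation": [-74,27,33],"angular": [51.9,-26,-25.6],"fingers": 0},{"translation": [-74,27,33],"angular": [51.9,-26,-25.6],"fingers": 0},{"translation": [-74,27,33],"angular": [51.9,-26,-25.6],"fingers": 0},{"translation": [-74,27,33],"angular": [51.9,-26,-25.6],"fingers": 0}]}}

```text
time: 10.6
ee_pos: [0.5306, 0.3663, 0.4399]
ee_rot: [-1.683, 0.004, -1.067]
wrist_force: [1.0, 0.4, -3.0]
opening: 0.0112
gripper_force: 64.9
```

```bash
python3 - <<'E'
from h import *
log(); 
t=pose([.45,.30,.30],az(-60),az(30)); rel(t)
c=cam('top'); save(c,'t2',(180,100,380,260),4)
s=cam('scene'); save(s,'s2',(270,90,450,230),4)
r=manip.silhouettes('spanner','top')
p,R=tool(); print(R.as_matrix().round(3))
for q in r[:2]:
    m=q['pixels']; X=c['X'][m]; X=X[abs(X[:,2]-.305)<.02]; print(q['confidence'],len(X),q['bbox'])
    if len(X)>20: print(((X-p)@R.as_matrix()).mean(0),cv2.minAreaRect(((X-p)@R.as_matrix())[:,[0,2]].astype(np.float32)))
# kinematics of wrist
from kin import x
q=manip.get_obs()['joints']; d=q[1]-q[2]
r=x[0]+x[2]*np.cos(q[1])+x[3]*np.sin(q[1])+x[4]*np.cos(d)+x[5]*np.sin(d); z=x[1]-x[2]*np.sin(q[1])+x[3]*np.cos(q[1])-x[4]*np.sin(d)+x[5]*np.cos(d)
W=np.array([r*np.cos(q[0])-.08*np.sin(q[0]),r*np.sin(q[0])+.08*np.cos(q[0])]); print('wrist',W,'z-Lw',z,'Lw if level',p[2]-z, 'tcp-wrist',np.hypot(*(p[:2]-W)))
E
```

```text
10.6 [ 0.459 -0.258 -1.028 -0.657  0.045 -1.572] [0.5306 0.3663 0.4399] [-96.5   0.2 -61.2] F [ 1.   0.4 -3. ] M [-0.64  1.29 -0.05] 0.0112 64.9
T [19.7, 150.5, -86.2] A [6.4, -1.1, -0.3]
[[ 0.481 -0.107  0.87 ]
 [-0.877 -0.053  0.478]
 [-0.005 -0.993 -0.119]]
0.59 0 [165.4, 181.3, 98.0, 63.7]
wrist [0.14631727 0.16155763] z-Lw 0.04828833280363514 Lw if level 0.3882979845702115 tcp-wrist 0.4354635513940019
```

View pics/t2.png

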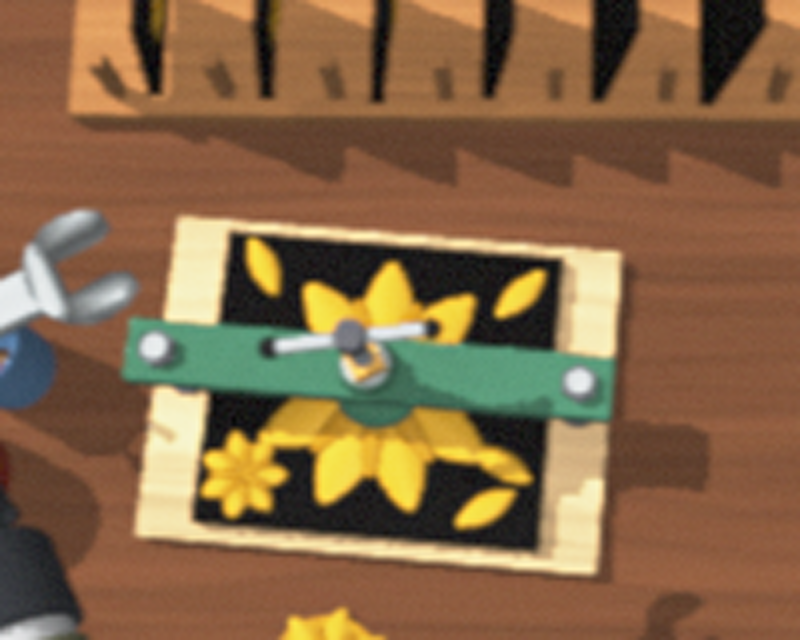

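The picture shows the spanner held level with its mouth at about (90,265) in the crop. The arm can't hold the tool level any lower or closer: q3 is at its limit. I'll lay the spanner flat on the bench instead. Then I can regrip it across its width with the tool pointing down and do the nut that way.

```bash
python3 - <<'E'
from h import *
tz=np.array([.5,0,-.866])
rel(pose([.60,-.12,.33],az(-90),tz)); rel(pose(np.array([.57,-.14,.16])+.019*tz,az(-90),tz))
E
```

```text
T [459.9, 124.2, -159.3] A [-51.9, 25.0, 16.2]
T [468.5, 312.6, -164.5] A [-51.9, 25.0, 16.2]
```

>>> {"fn": "drive_tool", "kwargs": {"moves": [{"translation": [460,124,-159],"angular": [-51.9,25,16.2],"fingers": 0},{"translation": [460,124,-159],"angular": [-51.9,25,16.2],"fingers": 0},{"translation": [460,124,-159],"angular": [-51.9,25,16.2],"fingers": 0},{"translation": [460,124,-159],"angular": [-51.9,25,16.2],"fingers": 0},{"translation": [460,124,-159],"angular": [-51.9,25,16.2],"fingers": 0},{"translation": [460,124,-159],"angular": [-51.9,25,16.2],"fingers": 0},{"translation": [460,124,-159],"angular": [-51.9,25,16.2],"fingers": 0},{"translation": [460,124,-159],"angular": [-51.9,25,16.2],"fingers": 0},{"translation": [460,124,-159],"angular": [-51.9,25,16.2],"fingers": 0},{"translation": [460,124,-159],"angular": [-51.9,25,16.2],"fingers": 0}]}}

```text
time: 11.75
ee_pos: [0.5939, -0.0827, 0.3379]
ee_rot: [-2.618, 0.005, -1.569]
wrist_force: [-0.1, 0.2, -3.8]
opening: 0.0111
gripper_force: 64.6
```

```bash
python3 - <<'E'
from h import *
log()
tz=np.array([.5,0,-.866])
rel(pose(np.array([.57,-.14,.16])+.019*tz,az(-90),tz)); rel(pose(np.array([.57,-.14,.044])+.019*tz,az(-90),tz))
E
```

```text
11.75 [-0.366 -0.066 -0.27   0.874  0.185 -1.89 ] [ 0.5939 -0.0827  0.3379] [-150.     0.3  -89.9] F [-0.1  0.2 -3.8] M [0.11 0.61 0.01] 0.0111 64.6
T [58.3, 109.4, 160.9] A [0.0, 0.3, -0.1]
T [58.9, 167.4, 261.3] A [0.0, 0.3, -0.1]
```

>>> {"fn": "drive_tool", "kwargs": {"moves": [{"translation": [58,109,161],"angular": [0,0,0],"fingers": 0},{"translation": [58,109,161],"angular": [0,0,0],"fingers": 0},{"translation": [58,109,161],"angular": [0,0,0],"fingers": 0},{"translation": [58,109,161],"angular": [0,0,0],"fingers": 0},{"translation": [58,130,198],"angular": [0,0,0],"fingers": 0},{"translation": [58,150,231],"angular": [0,0,0],"fingers": 0},{"translation": [58,160,248],"angular": [0,0,0],"fingers": 0},{"translation": [58,167,261],"angular": [0,0,0],"fingers": 0},{"translation": [58,167,261],"angular": [0,0,0],"fingers": 0},{"translation": [58,167,261],"angular": [0,0,0],"fingers": 0}]}}

```text
time: 12.75
ee_pos: [0.5816, -0.138, 0.0301]
ee_rot: [-2.616, 0.005, -1.57]
wrist_force: [0.3, 0.6, -3.2]
opening: 0.0108
gripper_force: 64.5
```

```bash
python3 - <<'E'
from h import *
log()
E
```

```text
12.75 [-0.49   0.24  -0.789  0.072  0.243 -2.002] [ 0.5816 -0.138   0.0301] [-149.9    0.3  -90. ] F [ 0.3  0.6 -3.2] M [0.04 0.76 0.03] 0.0108 64.5
```

Open to release, then retract along the tool.

>>> {"fn": "drive_tool", "kwargs": {"moves": [{"translation": [0,0,0],"angular": [0,0,0],"fingers": 0.35},{"translation": [0,0,0],"angular": [0,0,0],"fingers": 0.35},{"translation": [0,0,0],"angular": [0,0,0],"fingers": 0.35},{"translation": [0,0,0],"angular": [0,0,0],"fingers": 0.35},{"translation": [0,0,-20],"angular": [0,0,0],"fingers": 0.35},{"translation": [0,0,-50],"angular": [0,0,0],"fingers": 0.35},{"translation": [0,0,-90],"angular": [0,0,0],"fingers": 0.35},{"translation": [0,0,-140],"angular": [0,0,0],"fingers": 0.35},{"translation": [0,0,-160],"angular": [0,0,0],"fingers": 0.35},{"translation": [0,0,-160],"angular": [0,0,0],"fingers": 0.35}]}}

```text
time: 13.75
ee_pos: [0.5041, -0.1411, 0.174]
ee_rot: [-2.605, -0.001, -1.571]
wrist_force: [0.1, -0.9, -0.1]
opening: 0.0301
gripper_force: 0.0
```

```bash
cat > look.py <<'E'
from h import *
def find(n,zmin=.006,zmax=.03):
    c=cam(n)
    r=manip.silhouettes('spanner',n)
    X=c['X']; m=(X[...,2]>zmin)&(X[...,2]<zmax)&(X[...,0]>.42)&(X[...,0]<.68)&(X[...,1]>-.29)&(X[...,1]<-.045)
    for q in r[:3]: print(n,round(q['confidence'],2),np.round(q['bbox']),np.round(np.nanmedian(X[q['pixels']],0),3),(q['pixels']&m).sum())
    Y=X[m]; print(len(Y),Y.mean(0).round(4),cv2.minAreaRect(Y[:,:2].astype(np.float32)))
    return c,m
E
python3 - <<'E'
from look import *
log()
c,m=find('top'); find('scene'); save(c,'t3',(330,150,530,300),4)
E
```

```text
13.75 [-0.595 -0.115 -0.728  0.5    0.289 -2.098] [ 0.5041 -0.1411  0.174 ] [-1.493e+02 -1.000e-01 -9.000e+01] F [ 0.1 -0.9 -0.1] M [ 0.01  0.43 -0.02] 0.0301 0.0
top 0.84 [378. 206.  64.  25.] [ 0.575 -0.164  0.013] 473
top 0.31 [274. 196.  92.  75.] [0.556 0.167 0.036] 0
559 [ 0.5709 -0.1678  0.0123] ((0.5539197325706482, -0.16943752765655518), (0.2333976924419403, 0.25139936804771423), 7.580503463745117)
scene 0.87 [281. 251.  54.  32.] [ 0.578 -0.183  0.012] 350
447 [ 0.5709 -0.1736  0.0113] ((0.5477471351623535, -0.17444570362567902), (0.24792134761810303, 0.23714679479599), 3.404287099838257)
```

View pics/t3.png

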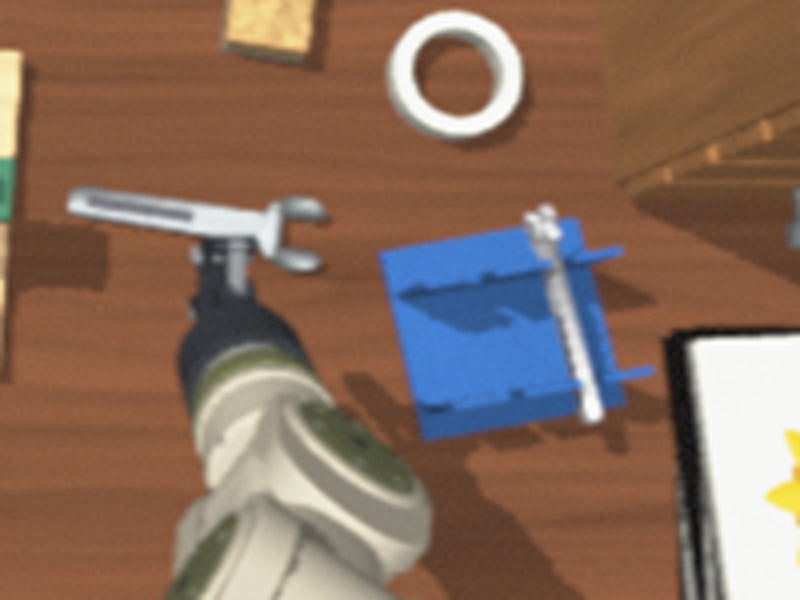

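The picture shows the spanner lying flat, tail at (75,200) and mouth near (300,235) in the crop; the small spanner is still in the rack. Next I'll regrip it across the shank.

```bash
cat >> look.py <<'E'
def axis(n,ztop=.012):
    c=cam(n); q=manip.silhouettes('spanner',n)[0]; m=q['pixels']
    # project pixel rays to plane z=ztop
    v,u=np.nonzero(m); d=np.stack([(u-c['cx'])/c['f'],(v-c['cy'])/c['f'],np.ones(len(u))],1)@np.array(c['R']); o=-np.array(c['R']).T@c['t']
    P=(o+d*((ztop-o[2])/d[:,2])[:,None])[:,:2]
    a=cv2.fitLine(P.astype(np.float32),cv2.DIST_HUBER,0,.01,.01).ravel(); e=a[:2]*(-1 if a[1]>0 else 1)
    for _ in range(3):
        s=(P-a[2:])@e; tail=s.min(); w=P[(s<tail+.125)&(s>tail+.01)]
        b=cv2.fitLine(w.astype(np.float32),cv2.DIST_L2,0,.01,.01).ravel(); e=b[:2]*np.sign(b[:2]@e); a=np.r_[b]
    s=(P-a[2:])@e; k=s.min()+.095; org=a[2:]+k*e
    print(n,round(q['confidence'],2),'len',np.ptp(s).round(4),'origin',org.round(4),'az',np.degrees(np.arctan2(e[1],e[0])).round(1)); return org,e
E
python3 - <<'E'
from look import *
log()
o1,e1=axis('top'); o2,e2=axis('scene')
o=o1;e=e1
g=o-.055*e; print('grasp',g)
a=np.degrees(np.arctan2(e[1],e[0]))
rel(pose([*g,.15],az(a-90),[0,0,-1])); 
E
```

```text
13.95 [-0.594 -0.107 -0.733  0.497  0.289 -2.098] [ 0.5026 -0.1394  0.1682] [-149.7    0.2  -90. ] F [0.2 0.3 0.5] M [-0.01  0.48 -0.03] 0.03 0.0
top 0.66 len 0.191 origin [ 0.5725 -0.1587] az -98.3
scene 0.85 len 0.2004 origin [ 0.5776 -0.1577] az -98.4
grasp [ 0.58043873 -0.10428064]
T [-34.8, -58.1, 54.9] A [-22.1, 26.1, 95.8]
```

>>> {"fn": "drive_tool", "kwargs": {"moves": [{"translation": [-35,-58,55],"angular": [-22.1,26.1,95.8],"fingers": 0.5},{"translation": [-35,-58,55],"angular": [-22.1,26.1,95.8],"fingers": 0.5},{"translation": [-35,-58,55],"angular": [-22.1,26.1,95.8],"fingers": 0.5},{"translation": [-35,-58,55],"angular": [-22.1,26.1,95.8],"fingers": 0.5},{"translation": [-35,-58,55],"angular": [-22.1,26.1,95.8],"fingers": 0.5},{"translation": [-35,-58,55],"angular": [-22.1,26.1,95.8],"fingers": 0.5},{"translation": [-35,-58,55],"angular": [-22.1,26.1,95.8],"fingers": 0.5},{"translation": [-35,-58,55],"angular": [-22.1,26.1,95.8],"fingers": 0.5},{"translation": [-35,-58,55],"angular": [-22.1,26.1,95.8],"fingers": 0.5},{"translation": [-35,-58,55],"angular": [-22.1,26.1,95.8],"fingers": 0.5}]}}

```text
time: 15.15
ee_pos: [0.5808, -0.1041, 0.1503]
ee_rot: [-3.063, 0.068, -2.996]
wrist_force: [0.0, -0.8, 0.2]
opening: 0.0431
gripper_force: 0.0
```

```bash
python3 - <<'E'
from h import *
log()
g=np.array([.575,-.158])-.055*np.array(az(-98.3)[:2]); print(g)
rel(pose([*g,.08],az(81.7),[0,0,-1])); 
E
```

```text
15.15 [-0.292  0.304 -0.174  0.998 -0.042 -0.437] [ 0.5808 -0.1041  0.1503] [-175.5    3.9 -171.7] F [ 0.  -0.8  0.2] M [0.04 0.07 0.04] 0.0431 0.0
[ 0.58293959 -0.10357608]
T [2.6, 5.7, 70.1] A [0.5, 6.9, 106.4]
```

>>> {"fn": "drive_tool", "kwargs": {"moves": [{"translation": [2,5,40],"angular": [0.5,6.9,106.4],"fingers": 0.5},{"translation": [2,5,40],"angular": [0.5,6.9,106.4],"fingers": 0.5},{"translation": [2,5,40],"angular": [0.5,6.9,106.4],"fingers": 0.5},{"translation": [2,5,40],"angular": [0.5,6.9,106.4],"fingers": 0.5},{"translation": [2,5,40],"angular": [0.5,6.9,106.4],"fingers": 0.5},{"translation": [2,5,40],"angular": [0.5,6.9,106.4],"fingers": 0.5},{"translation": [2,5,40],"angular": [0.5,6.9,106.4],"fingers": 0.5},{"translation": [2,5,40],"angular": [0.5,6.9,106.4],"fingers": 0.5},{"translation": [2,5,40],"angular": [0.5,6.9,106.4],"fingers": 0.5},{"translation": [2,5,40],"angular": [0.5,6.9,106.4],"fingers": 0.5}]}}

```text
time: 16.15
ee_pos: [0.5812, -0.1025, 0.1098]
ee_rot: [-3.14, 0.024, 1.785]
wrist_force: [0.3, -0.2, -0.8]
opening: 0.0421
gripper_force: 0.0
```

```bash
python3 - <<'E'
from h import *
log()
rel(pose([.583,-.1035,.004],az(81.7),[0,0,-1])); 
E
```

```text
16.15 [-0.3    0.397 -0.138  1.026 -0.021  1.057] [ 0.5812 -0.1025  0.1098] [-179.9    1.3  102.3] F [ 0.3 -0.2 -0.8] M [-0.02 -0.02 -0.03] 0.0421 0.0
T [1.1, 1.7, 105.8] A [0.2, 1.3, 20.6]
```

>>> {"fn": "drive_tool", "kwargs": {"moves": [{"translation": [1,2,30],"angular": [0.2,1.3,20.6],"fingers": 0.5},{"translation": [1,2,50],"angular": [0.2,1.3,20.6],"fingers": 0.5},{"translation": [1,2,75],"angular": [0.2,1.3,20.6],"fingers": 0.5},{"translation": [1,2,92],"angular": [0.2,1.3,20.6],"fingers": 0.5},{"translation": [1,2,100],"angular": [0.2,1.3,20.6],"fingers": 0.5},{"translation": [1,2,104],"angular": [0.2,1.3,20.6],"fingers": 0.5},{"translation": [1,2,104],"angular": [0.2,1.3,20.6],"fingers": 0.5},{"translation": [1,2,104],"angular": [0.2,1.3,20.6],"fingers": 0.5}]}}

```text
time: 16.95
ee_pos: [0.5842, -0.104, 0.0078]
ee_rot: [3.139, 0.002, 1.431]
wrist_force: [-0.4, -1.0, -0.3]
opening: 0.0428
gripper_force: 0.0
```

```bash
python3 - <<'E'
from h import *
log()
rel(pose([.583,-.1035,.004],az(81.7),[0,0,-1])); 
E
```

```text
16.95 [-0.311  0.503 -0.249  0.816 -0.002  1.4  ] [ 0.5842 -0.104   0.0078] [1.799e+02 1.000e-01 8.200e+01] F [-0.4 -1.  -0.3] M [-0.02  0.01 -0.06] 0.0428 0.0
T [0.3, -1.3, 3.8] A [0.1, 0.1, 0.3]
```

>>> {"fn": "drive_tool", "kwargs": {"moves": [{"translation": [0,-1,5],"angular": [0,0,0],"fingers": 0.5},{"translation": [0,-1,5],"angular": [0,0,0],"fingers": 0},{"translation": [0,-1,5],"angular": [0,0,0],"fingers": 0},{"translation": [0,-1,5],"angular": [0,0,0],"fingers": 0},{"translation": [0,-1,5],"angular": [0,0,0],"fingers": 0},{"translation": [0,-1,5],"angular": [0,0,0],"fingers": 0}]}}

```text
time: 17.55
ee_pos: [0.5826, -0.1037, 0.0026]
ee_rot: [3.14, 0.002, 1.431]
wrist_force: [-1.3, 1.0, 5.6]
opening: 0.0201
gripper_force: 60.3
```

>>> {"fn": "drive_tool", "kwargs": {"moves": [{"translation": [0,0,-15],"angular": [0,0,0],"fingers": 0},{"translation": [0,0,-50],"angular": [0,0,0],"fingers": 0},{"translation": [0,0,-100],"angular": [0,0,0],"fingers": 0},{"translation": [0,0,-140],"angular": [0,0,0],"fingers": 0},{"translation": [0,0,-150],"angular": [0,0,0],"fingers": 0},{"translation": [0,0,-150],"angular": [0,0,0],"fingers": 0},{"translation": [0,0,-150],"angular": [0,0,0],"fingers": 0}]}}

```text
time: 18.25
ee_pos: [0.5813, -0.103, 0.15]
ee_rot: [-3.14, 0.001, 1.431]
wrist_force: [-0.3, -0.4, -3.1]
opening: 0.0198
gripper_force: 59.4
```

```bash
python3 - <<'E'
from h import *
log()
c=cam('top'); q=manip.silhouettes('spanner','top')[0]; p,r=tool()
X=c['X'][q['pixels']]; X=X[(abs(X[:,2]-p[2]-.01)<.03)&(X[:,1]<p[1]-.03)]; Y=(X-p)@r.as_matrix(); print(q['confidence'],len(Y),Y[:,0].min())
for lo in np.arange(-.22,-.03,.02):
    k=(Y[:,0]>lo)&(Y[:,0]<lo+.02)
    if k.sum()>3: print(round(lo,2),k.sum(),np.median(Y[k],0).round(4),Y[k][:,1].min().round(4),Y[k][:,1].max().round(4))
# transit target: jaw 60 mm short of nut along az30, above
rel(pose([.42,.06,.26],az(210),[0,0,-1]))
E
```

```text
18.25 [-3.110e-01  3.790e-01 -6.200e-02  1.132e+00 -1.000e-03  1.400e+00] [ 0.5813 -0.103   0.15  ] [-1.799e+02  1.000e-01  8.200e+01] F [-0.3 -0.4 -3.1] M [ 0.27  0.05 -0.01] 0.0198 59.4Traceback (most recent call last):
  File "<stdin>", line 4, in <module>
    return umr_minimum(a, axis, None, out, keepdims, initial, where)
ValueError: zero-size array to reduction operation minimum which has no identity
```

```bash
cat >> look.py <<'E'
def held(n='top'):
    """spanner head in the tool frame from depth"""
    c=cam(n); p,r=tool(); M=r.as_matrix(); Y=(c['X']-p)@M
    m=(Y[...,0]<-.03)&(Y[...,0]>-.2)&(abs(Y[...,1])<.05)&(abs(Y[...,2]+.008)<.03)
    Y=Y[m]; print(n,len(Y),'tip',Y[:,0].min().round(4) if len(Y) else '')
    for lo in np.arange(-.18,-.03,.02):
        k=(Y[:,0]>lo)&(Y[:,0]<=lo+.02)
        if k.sum()>3: print(round(lo,2),k.sum(),np.median(Y[k],0).round(4),np.percentile(Y[k][:,1],[2,98]).round(4))
    return c
E
python3 - <<'E'
from look import *
held(); rel(pose([.40,.055,.26],az(210),[0,0,-1]))
E
```

```text
top 35 tip -0.1569
-0.16 35 [-0.1506  0.0117 -0.0072] [-0.0267  0.0239]
T [131.2, -201.5, -110.0] A [-0.2, -0.2, -128.0]
```

>>> {"fn": "drive_tool", "kwargs": {"moves": [{"translation": [0,0,-110],"angular": [0,0,-128],"fingers": 0},{"translation": [0,0,-110],"angular": [0,0,-128],"fingers": 0},{"translation": [131,-201,-110],"angular": [0,0,-128],"fingers": 0},{"translation": [131,-201,-110],"angular": [0,0,-128],"fingers": 0},{"translation": [131,-201,-110],"angular": [0,0,-128],"fingers": 0},{"translation": [131,-201,-110],"angular": [0,0,-128],"fingers": 0},{"translation": [131,-201,-110],"angular": [0,0,-128],"fingers": 0},{"translation": [131,-201,-110],"angular": [0,0,-128],"fingers": 0},{"translation": [131,-201,-110],"angular": [0,0,-128],"fingers": 0},{"translation": [131,-201,-110],"angular": [0,0,-128],"fingers": 0}]}}

```text
time: 19.4
ee_pos: [0.4005, 0.0548, 0.2605]
ee_rot: [-3.139, -0.001, 2.938]
wrist_force: [-0.1, -0.5, -2.5]
opening: 0.0201
gripper_force: 59.4
```

```bash
python3 - <<'E'
from h import *
log(); rel(pose([.40,.055,.24],az(210),[0,0,-1]))
E
```

```text
19.4 [-0.062 -0.026 -0.283  1.315 -0.002  0.142] [0.4005 0.0548 0.2605] [-1.799e+02 -1.000e-01  1.684e+02] F [-0.1 -0.5 -2.5] M [0.06 0.16 0.04] 0.0201 59.4
T [0.5, 0.1, 20.5] A [-0.1, -0.1, -41.6]
```

>>> {"fn": "drive_tool", "kwargs": {"moves": [{"translation": [0,0,40],"angular": [0,0,-41.6],"fingers": 0},{"translation": [0,0,40],"angular": [0,0,-41.6],"fingers": 0},{"translation": [0,0,80],"angular": [0,0,-41.6],"fingers": 0},{"translation": [0,0,100],"angular": [0,0,-41.6],"fingers": 0},{"translation": [0,0,131],"angular": [0,0,-41.6],"fingers": 0},{"translation": [0,0,131],"angular": [0,0,-41.6],"fingers": 0},{"translation": [0,0,131],"angular": [0,0,-41.6],"fingers": 0},{"translation": [0,0,131],"angular": [0,0,-41.6],"fingers": 0}]}}

```text
time: 20.2
ee_pos: [0.4024, 0.0541, 0.1317]
ee_rot: [-3.139, 0.001, -2.628]
wrist_force: [0.7, 0.2, -2.8]
opening: 0.0204
gripper_force: 59.3
```

```bash
python3 - <<'E'
from look import *
log(); c=held(); held('scene')
save(c,'t5',(240,160,315,235),8)
s=manip.read_camera('scene'); im=s['img'][150:220,310:390,::-1]; cv2.imwrite('pics/s5.png',cv2.resize(im,None,fx=7.5,fy=7.5,interpolation=2))
E
```

```text
20.2 [-0.063  0.048 -0.535  0.986 -0.002 -0.577] [0.4024 0.0541 0.1317] [-179.8    0.  -150.6] F [ 0.7  0.2 -2.8] M [-0.11  0.18  0.03] 0.0204 59.3
top 127 tip -0.1999
-0.16 61 [-0.1492 -0.0122 -0.0009] [-0.0258  0.0266]
-0.14 51 [-0.1274 -0.0162 -0.0018] [-0.0257  0.0036]
-0.12 10 [-0.118  -0.0117 -0.0031] [-0.0171 -0.0028]
scene 289 tip -0.1598
-0.16 56 [-0.1492 -0.0149  0.0017] [-0.0317  0.0218]
-0.14 62 [-0.1291 -0.0015 -0.0006] [-0.0309  0.0257]
-0.12 39 [-0.1115 -0.0058 -0.0013] [-0.022   0.0102]
-0.1 40 [-0.0899 -0.0069 -0.0025] [-0.0134  0.0089]
-0.08 37 [-0.0703 -0.0062 -0.0036] [-0.0142  0.0082]
-0.06 38 [-0.05  -0.006 -0.005] [-0.0148  0.0098]
-0.04 17 [-0.0345 -0.0026 -0.0047] [-0.0145  0.0101]
```

View pics/t5.png

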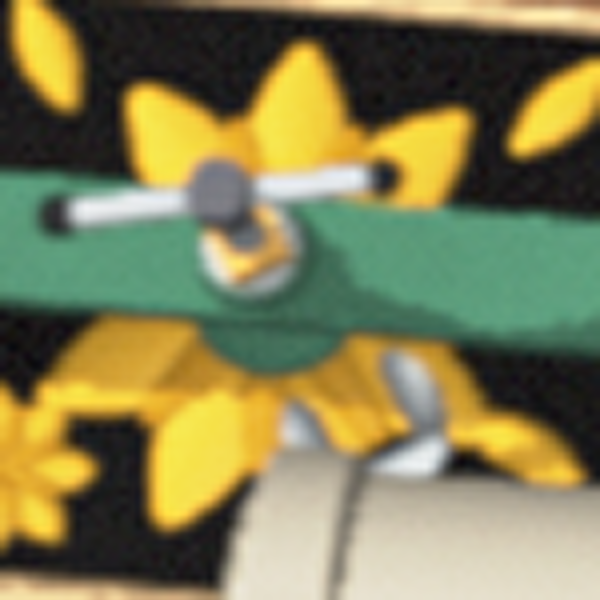

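The picture shows the open mouth at about (365,400) in the crop, pointing at the nut at (250,250). The depth says the head sags about 3°, so I'll pitch it level, come closer and look at the alignment.

>>> {"fn": "drive_tool", "kwargs": {"moves": [{"translation": [-10,4,0],"angular": [0,-3,0],"fingers": 0},{"translation": [-20,4,0],"angular": [0,-3,0],"fingers": 0},{"translation": [-30,4,0],"angular": [0,-3,0],"fingers": 0},{"translation": [-40,4,0],"angular": [0,-3,0],"fingers": 0},{"translation": [-40,4,0],"angular": [0,-3,0],"fingers": 0},{"translation": [-40,4,0],"angular": [0,-3,0],"fingers": 0}]}}

```text
time: 20.95
ee_pos: [0.4346, 0.0776, 0.1304]
ee_rot: [-3.14, 0.051, -2.625]
wrist_force: [-0.2, 0.8, -2.6]
opening: 0.0202
gripper_force: 59.3
```

```bash
python3 - <<'E'
from look import *
log(); held('scene')
a=[]
for n,(u,v) in(('scene',(350,188)),('top',(276,195))):
    im=sum(manip.read_camera(n)['img'].astype(float) for _ in range(4))/4
    k=im[v-19:v+19,u-19:u+19,::-1].astype(np.uint8); a.append(cv2.resize(k,(398,398),interpolation=2))
cv2.imwrite('pics/n6.png',np.hstack(a))
E
```

```text
20.95 [-0.023  0.079 -0.506  0.942  0.025 -0.538] [0.4346 0.0776 0.1304] [-179.9    2.9 -150.4] F [-0.2  0.8 -2.6] M [-0.12  0.27 -0.04] 0.0202 59.3
scene 377 tip -0.1957
-0.18 41 [-0.174  -0.0104  0.005 ] [-0.0213  0.0033]
-0.16 42 [-0.1474 -0.0207  0.0004] [-0.0325  0.0256]
-0.14 64 [-1.292e-01 -3.400e-03  1.000e-04] [-0.031   0.0235]
-0.12 43 [-0.1102 -0.007  -0.0013] [-0.0212  0.0103]
-0.1 37 [-0.0901 -0.0078 -0.0026] [-0.0159  0.0064]
-0.08 38 [-0.0701 -0.006  -0.0038] [-0.0149  0.008 ]
-0.06 38 [-0.0508 -0.0074 -0.0058] [-0.0156  0.0101]
-0.04 20 [-0.0349 -0.0074 -0.0059] [-0.0142  0.0083]
```

View pics/n6.png

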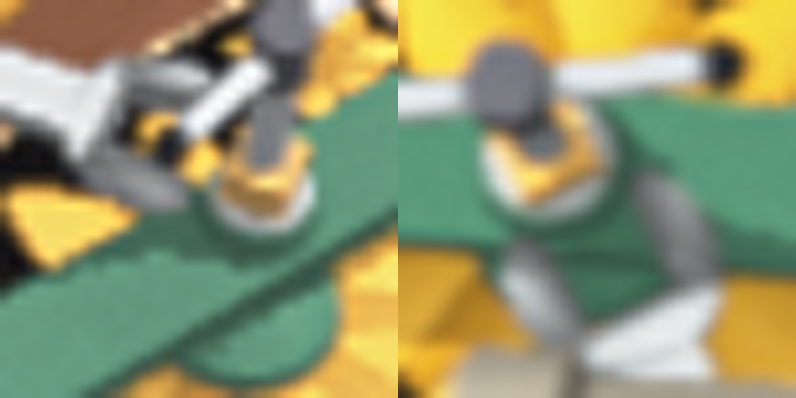

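Both views show the mouth about 25 mm short of the nut, level with it, and roughly 1 mm off to the side. I'll push in, feeling the forces.

>>> {"fn": "drive_tool", "kwargs": {"moves": [{"translation": [-6,-1,0],"angular": [0,0,0],"fingers": 0},{"translation": [-10,-1,0.5],"angular": [0,0,0],"fingers": 0},{"translation": [-14,-1,0.7],"angular": [0,0,0],"fingers": 0},{"translation": [-18,-1,1],"angular": [0,0,0],"fingers": 0},{"translation": [-20,-1,1],"angular": [0,0,0],"fingers": 0},{"translation": [-20,-1,1],"angular": [0,0,0],"fingers": 0}]}}

```text
time: 22.0
ee_pos: [0.4526, 0.0869, 0.1306]
ee_rot: [-3.14, 0.052, -2.625]
wrist_force: [-0.1, 1.1, -2.4]
opening: 0.0203
gripper_force: 59.3
```

```bash
cat >> h.py <<'E'
NUT=np.array([.592,.166,.13])
def feel(b=None):
    o=manip.get_obs(); p,r=tool(); F=np.array(o['wrist_force']);M=np.array(o['wrist_torque'])
    print('F tool',r.inv().apply(F-[0,0,-2.6]).round(1),'Mz nut (at tcp)',round(M[2]+np.cross(p-NUT,F)[2],3),'(at tcp Mz)',M[2].round(3),'long',round(p[:2]@az(30)[:2],4),'lat',round(p[:2]@az(120)[:2],4))
E
python3 - <<'E'
from h import *
log(); feel()
E
```

```text
22.0 [-0.001  0.114 -0.465  0.945  0.025 -0.517] [0.4526 0.0869 0.1306] [-179.9    3.  -150.4] F [-0.1  1.1 -2.4] M [0.24 0.29 0.23] 0.0203 59.3
F tool [-0.4  1.1 -0.2] Mz nut (at tcp) 0.059 (at tcp Mz) 0.231 long 0.4354 lat -0.1511
```

>>> {"fn": "drive_tool", "kwargs": {"moves": [{"translation": [-5,0,0.3],"angular": [0,0,0],"fingers": 0},{"translation": [-9,0,0.5],"angular": [0,0,0],"fingers": 0},{"translation": [-13,0,0.7],"angular": [0,0,0],"fingers": 0},{"translation": [-16,0,0.8],"angular": [0,0,0],"fingers": 0},{"translation": [-16,0,0.8],"angular": [0,0,0],"fingers": 0}]}}

```text
time: 22.5
ee_pos: [0.4669, 0.0947, 0.1308]
ee_rot: [-3.14, 0.053, -2.626]
wrist_force: [-0.6, 2.7, -3.5]
opening: 0.0204
gripper_force: 59.3
```

```bash
python3 - <<'E'
from h import *
log(); feel()
a=[]
for n,(u,v) in(('scene',(350,188)),('top',(276,195))):
    im=sum(manip.read_camera(n)['img'].astype(float) for _ in range(4))/4
    k=im[v-19:v+19,u-19:u+19,::-1].astype(np.uint8); a.append(cv2.resize(k,(398,398),interpolation=2))
cv2.imwrite('pics/n7.png',np.hstack(a))
E
```

```text
22.5 [ 0.016  0.142 -0.432  0.95   0.024 -0.499] [0.4669 0.0947 0.1308] [-179.9    3.  -150.4] F [-0.6  2.7 -3.5] M [0.36 0.28 0.28] 0.0204 59.3
F tool [-0.7  2.7  0.9] Mz nut (at tcp) -0.105 (at tcp Mz) 0.277 long 0.4516 lat -0.1514
```

View pics/n7.png

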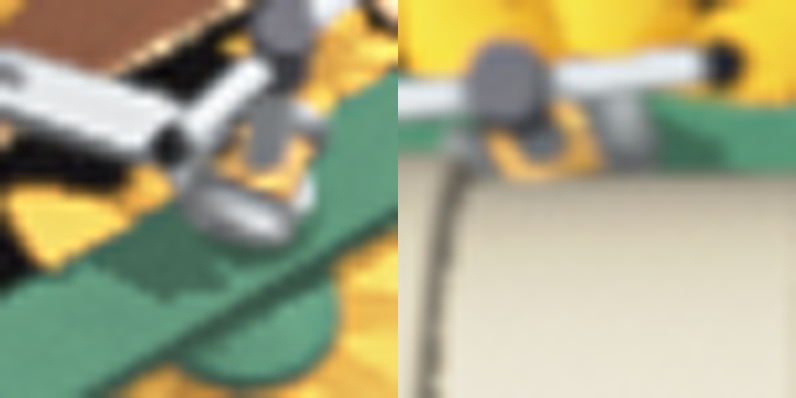

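The jaws straddle the nut in both views. I'll push on until I feel the throat.

>>> {"fn": "drive_tool", "kwargs": {"moves": [{"translation": [-2,0,0.1],"angular": [0,0,0],"fingers": 0},{"translation": [-3,0,0.2],"angular": [0,0,0],"fingers": 0},{"translation": [-4,0,0.2],"angular": [0,0,0],"fingers": 0},{"translation": [-4,0,0.2],"angular": [0,0,0],"fingers": 0}]}}

```text
time: 23.3
ee_pos: [0.4697, 0.0963, 0.1306]
ee_rot: [-3.14, 0.052, -2.626]
wrist_force: [-2.2, 2.3, -1.6]
opening: 0.0203
gripper_force: 59.3
```

```bash
python3 - <<'E'
from h import *
log(); feel()
E
```

```text
23.3 [ 0.02   0.149 -0.424  0.952  0.023 -0.495] [0.4697 0.0963 0.1306] [-179.9    3.  -150.5] F [-2.2  2.3 -1.6] M [0.14 0.57 0.29] 0.0203 59.3
F tool [ 0.7  3.1 -1. ] Mz nut (at tcp) -0.14 (at tcp Mz) 0.293 long 0.4549 lat -0.1515
```

>>> {"fn": "drive_tool", "kwargs": {"moves": [{"translation": [-2,0,0.1],"angular": [0,0,0],"fingers": 0},{"translation": [-3,0,0.2],"angular": [0,0,0],"fingers": 0},{"translation": [-3,0,0.2],"angular": [0,0,0],"fingers": 0}]}}

```text
time: 23.6
ee_pos: [0.4706, 0.0972, 0.13]
ee_rot: [-3.14, 0.048, -2.626]
wrist_force: [-5.8, -0.5, -1.5]
opening: 0.02
gripper_force: 59.5
```

```bash
python3 - <<'E'
from h import *
log(); feel()
E
```

```text
23.6 [ 0.023  0.154 -0.419  0.955  0.021 -0.492] [0.4706 0.0972 0.13  ] [-179.9    2.8 -150.5] F [-5.8 -0.5 -1.5] M [-0.32  1.29  0.23] 0.02 59.5
F tool [ 5.3  2.4 -1.3] Mz nut (at tcp) -0.108 (at tcp Mz) 0.228 long 0.4562 lat -0.1511
```

Fully home, with the throat touched. I'll back off 1 mm and compute the move for a clockwise turn about the nut.

```bash
cat >> h.py <<'E'
def turn(deg,C=(.591,.1655)):
    p,r=tool(); n=r.inv().apply([0,0,-1.]); c=r.inv().apply(np.array([*C,p[2]])-p); c=c-n*(c@n)
    for d in np.atleast_1d(deg):
        Q=Ro.from_rotvec(n*np.radians(d)); print(d,'T',((c-Q.apply(c))*1e3).round(1).tolist(),'A',(n*d).round(2).tolist(),'c',c.round(4))
E
python3 - <<'E'
from h import *
turn([2,4,6,8])
E
```

```text
2 T [-0.1, 4.8, -0.0] A [0.1, 0.0, 2.0] c [-1.382e-01  1.000e-04  6.700e-03]
4 T [-0.3, 9.7, 0.0] A [0.19, 0.01, 4.0] c [-1.382e-01  1.000e-04  6.700e-03]
6 T [-0.7, 14.5, 0.0] A [0.29, 0.01, 5.99] c [-1.382e-01  1.000e-04  6.700e-03]
8 T [-1.3, 19.3, 0.0] A [0.38, 0.01, 7.99] c [-1.382e-01  1.000e-04  6.700e-03]
```

>>> {"fn": "drive_tool", "kwargs": {"moves": [{"translation": [1,0,0],"angular": [0,0,0],"fingers": 0},{"translation": [1,0,0],"angular": [0,0,0],"fingers": 0},{"translation": [0.9,4.8,0],"angular": [0.1,0,2],"fingers": 0},{"translation": [0.7,9.7,0],"angular": [0.19,0,4],"fingers": 0},{"translation": [0.3,14.5,0],"angular": [0.29,0,6],"fingers": 0},{"translation": [0.3,14.5,0],"angular": [0.29,0,6],"fingers": 0},{"translation": [0.3,14.5,0],"angular": [0.29,0,6],"fingers": 0}]}}

```text
time: 24.3
ee_pos: [0.4637, 0.1101, 0.1302]
ee_rot: [-3.14, 0.05, -2.731]
wrist_force: [-6.1, 0.1, -1.6]
opening: 0.0202
gripper_force: 59.4
```

```bash
python3 - <<'E'
from h import *
log(); feel()
E
```

```text
24.3 [ 0.054  0.144 -0.431  0.949  0.016 -0.357] [0.4637 0.1101 0.1302] [-179.9    2.9 -156.4] F [-6.1  0.1 -1.6] M [-0.16  1.36  0.37] 0.0202 59.4
F tool [ 5.4  2.5 -1.3] Mz nut (at tcp) 0.013 (at tcp Mz) 0.366 long 0.4566 lat -0.1365
```

>>> {"fn": "drive_tool", "kwargs": {"moves": [{"translation": [1.4,4.8,0],"angular": [0.1,0,2],"fingers": 0},{"translation": [1.2,9.7,0],"angular": [0.19,0,4],"fingers": 0},{"translation": [0.8,14.6,0],"angular": [0.29,0,6],"fingers": 0},{"translation": [0.8,14.6,0],"angular": [0.29,0,6],"fingers": 0},{"translation": [0.8,14.6,0],"angular": [0.29,0,6],"fingers": 0}]}}

```text
time: 24.8
ee_pos: [0.4584, 0.1234, 0.1305]
ee_rot: [-3.141, 0.052, -2.834]
wrist_force: [-3.3, 1.5, -3.2]
opening: 0.0203
gripper_force: 59.3
```

```bash
python3 - <<'E'
from h import *
log(); feel()
E
```

```text
24.8 [ 0.087  0.137 -0.438  0.944  0.01  -0.22 ] [0.4584 0.1234 0.1305] [-179.9    3.  -162.4] F [-3.3  1.5 -3.2] M [0.09 0.97 0.39] 0.0203 59.3
F tool [2.7 2.4 0.4] Mz nut (at tcp) 0.053 (at tcp Mz) 0.393 long 0.4587 lat -0.1223
```

>>> {"fn": "drive_tool", "kwargs": {"moves": [{"translation": [0.6,4.8,0],"angular": [0.1,0,2],"fingers": 0},{"translation": [0.4,9.7,0],"angular": [0.19,0,4],"fingers": 0},{"translation": [0,14.6,0],"angular": [0.29,0,6],"fingers": 0},{"translation": [0,14.6,0],"angular": [0.29,0,6],"fingers": 0},{"translation": [0,14.6,0],"angular": [0.29,0,6],"fingers": 0}]}}

```text
time: 25.3
ee_pos: [0.4547, 0.1373, 0.1308]
ee_rot: [-3.141, 0.054, -2.939]
wrist_force: [-0.6, 1.5, -3.3]
opening: 0.0204
gripper_force: 59.3
```

```bash
python3 - <<'E'
from h import *
log(); feel()
E
```

```text
25.3 [ 0.122  0.136 -0.439  0.942  0.004 -0.081] [0.4547 0.1373 0.1308] [-180.     3.1 -168.4] F [-0.6  1.5 -3.3] M [0.42 0.52 0.39] 0.0204 59.3
F tool [0.3 1.6 0.6] Mz nut (at tcp) 0.169 (at tcp Mz) 0.394 long 0.4625 lat -0.1084
```

>>> {"fn": "drive_tool", "kwargs": {"moves": [{"translation": [0,2.4,0],"angular": [0.05,0,1],"fingers": 0},{"translation": [-0.1,4.9,0],"angular": [0.1,0,2],"fingers": 0},{"translation": [-0.2,7.3,0],"angular": [0.15,0,3],"fingers": 0},{"translation": [-0.2,7.3,0],"angular": [0.15,0,3],"fingers": 0},{"translation": [-0.2,7.3,0],"angular": [0.15,0,3],"fingers": 0}]}}

```text
time: 25.8
ee_pos: [0.4534, 0.1446, 0.1308]
ee_rot: [-3.141, 0.054, -2.993]
wrist_force: [1.0, 2.8, -2.7]
opening: 0.02
gripper_force: 59.3
```

```bash
python3 - <<'E'
from h import *
log(); feel()
E
```

```text
25.8 [ 0.14   0.138 -0.436  0.942 -0.    -0.009] [0.4534 0.1446 0.1308] [-180.     3.1 -171.5] F [ 1.   2.8 -2.7] M [0.42 0.08 0.45] 0.02 59.3
F tool [-1.4  2.6  0.1] Mz nut (at tcp) 0.076 (at tcp Mz) 0.446 long 0.4649 lat -0.1015
```

>>> {"fn": "drive_tool", "kwargs": {"moves": [{"translation": [-0.3,4.8,0],"angular": [0.1,0,2],"fingers": 0},{"translation": [-0.6,9.7,0],"angular": [0.19,0,4],"fingers": 0},{"translation": [-0.8,12.2,0],"angular": [0.24,0,5],"fingers": 0},{"translation": [-0.8,12.2,0],"angular": [0.24,0,5],"fingers": 0},{"translation": [-0.8,12.2,0],"angular": [0.24,0,5],"fingers": 0}]}}

```text
time: 26.3
ee_pos: [0.4521, 0.1566, 0.1307]
ee_rot: [-3.142, 0.053, -3.08]
wrist_force: [2.3, 1.9, -3.5]
opening: 0.02
gripper_force: 59.3
```

```bash
python3 - <<'E'
from h import *
log(); feel()
E
```

```text
26.3 [ 0.169  0.144 -0.429  0.944 -0.006  0.107] [0.4521 0.1566 0.1307] [-180.     3.1 -176.4] F [ 2.3  1.9 -3.5] M [ 0.49 -0.01  0.44] 0.02 59.3
F tool [-2.3  1.7  1.1] Mz nut (at tcp) 0.2 (at tcp Mz) 0.442 long 0.4698 lat -0.0904
```

>>> {"fn": "drive_tool", "kwargs": {"moves": [{"translation": [-0.5,2.4,0],"angular": [0.05,0,1],"fingers": 0},{"translation": [-1,4.9,0],"angular": [0.1,0,2],"fingers": 0},{"translation": [-1.2,7.3,0],"angular": [0.15,0,3],"fingers": 0},{"translation": [-1.4,9.7,0],"angular": [0.2,0,4],"fingers": 0},{"translation": [-1.4,9.7,0],"angular": [0.2,0,4],"fingers": 0},{"translation": [-1.4,9.7,0],"angular": [0.2,0,4],"fingers": 0}]}}

```text
time: 26.9
ee_pos: [0.4519, 0.1664, 0.1304]
ee_rot: [-3.142, 0.051, 3.133]
wrist_force: [-3.6, 1.5, -1.7]
opening: 0.0203
gripper_force: 59.4
```

```bash
python3 - <<'E'
from h import *
log(); feel()
E
```

```text
26.9 [ 0.192  0.153 -0.42   0.948 -0.01   0.201] [0.4519 0.1664 0.1304] [-180.     2.9  179.5] F [-3.6  1.5 -1.7] M [0.36 0.81 0.38] 0.0203 59.4
F tool [ 3.6  1.5 -1.1] Mz nut (at tcp) 0.177 (at tcp Mz) 0.384 long 0.4746 lat -0.0818
```

>>> {"fn": "drive_tool", "kwargs": {"moves": [{"translation": [0.5,2.4,0],"angular": [0.05,0,1],"fingers": 0},{"translation": [0.4,4.9,0],"angular": [0.1,0,2],"fingers": 0},{"translation": [0.3,7.3,0],"angular": [0.15,0,3],"fingers": 0},{"translation": [0.2,9.7,0],"angular": [0.2,0,4],"fingers": 0},{"translation": [0.2,9.7,0],"angular": [0.2,0,4],"fingers": 0},{"translation": [0.2,9.7,0],"angular": [0.2,0,4],"fingers": 0}]}}

```text
time: 27.5
ee_pos: [0.4523, 0.1762, 0.1306]
ee_rot: [3.141, 0.052, 3.063]
wrist_force: [-3.7, 2.6, -3.0]
opening: 0.0202
gripper_force: 59.3
```

```bash
python3 - <<'E'
from h import *
log(); feel()
E
```

```text
27.5 [ 0.215  0.16  -0.41   0.95  -0.015  0.293] [0.4523 0.1762 0.1306] [180.    3.  175.5] F [-3.7  2.6 -3. ] M [0.47 0.82 0.4 ] 0.0202 59.3
F tool [3.9 2.3 0.2] Mz nut (at tcp) 0.076 (at tcp Mz) 0.401 long 0.4798 lat -0.0736
```

Still free, 34° turned.

>>> {"fn": "drive_tool", "kwargs": {"moves": [{"translation": [0.5,2.4,0],"angular": [0.05,0,1],"fingers": 0},{"translation": [0.7,4.9,0],"angular": [0.1,0,2],"fingers": 0},{"translation": [0.6,7.3,0],"angular": [0.15,0,3],"fingers": 0},{"translation": [0.5,9.7,0],"angular": [0.2,0,4],"fingers": 0},{"translation": [0.5,9.7,0],"angular": [0.2,0,4],"fingers": 0},{"translation": [0.5,9.7,0],"angular": [0.2,0,4],"fingers": 0}]}}

```text
time: 28.1
ee_pos: [0.4534, 0.1859, 0.1309]
ee_rot: [3.141, 0.054, 2.993]
wrist_force: [0.9, 2.3, -3.3]
opening: 0.0201
gripper_force: 59.2
```

```bash
python3 - <<'E'
from h import *
log(); feel()
E
```

```text
28.1 [ 0.237  0.169 -0.399  0.953 -0.02   0.385] [0.4534 0.1859 0.1309] [180.    3.1 171.5] F [ 0.9  2.3 -3.3] M [0.36 0.08 0.35] 0.0201 59.2
F tool [-0.5  2.4  0.7] Mz nut (at tcp) 0.014 (at tcp Mz) 0.349 long 0.4856 lat -0.0657
```

>>> {"fn": "drive_tool", "kwargs": {"moves": [{"translation": [0,2.4,0],"angular": [0.05,0,1],"fingers": 0},{"translation": [-0.1,4.9,0],"angular": [0.1,0,2],"fingers": 0},{"translation": [-0.2,7.3,0],"angular": [0.15,0,3],"fingers": 0},{"translation": [-0.3,9.7,0],"angular": [0.2,0,4],"fingers": 0},{"translation": [-0.3,9.7,0],"angular": [0.2,0,4],"fingers": 0},{"translation": [-0.3,9.7,0],"angular": [0.2,0,4],"fingers": 0}]}}

```text
time: 28.7
ee_pos: [0.455, 0.1954, 0.1309]
ee_rot: [3.141, 0.054, 2.923]
wrist_force: [4.0, 0.5, -3.3]
opening: 0.0201
gripper_force: 59.2
```

```bash
python3 - <<'E'
from h import *
log(); feel()
E
```

```text
28.7 [ 0.258  0.18  -0.385  0.958 -0.024  0.476] [0.455  0.1954 0.1309] [179.9   3.1 167.5] F [ 4.   0.5 -3.3] M [ 0.29 -0.4   0.39] 0.0201 59.2
F tool [-3.7  1.4  0.9] Mz nut (at tcp) 0.202 (at tcp Mz) 0.39 long 0.4918 lat -0.0583
```

>>> {"fn": "drive_tool", "kwargs": {"moves": [{"translation": [-0.6,2.4,0],"angular": [0.05,0,1],"fingers": 0},{"translation": [-0.9,4.9,0],"angular": [0.1,0,2],"fingers": 0},{"translation": [-1.1,7.3,0],"angular": [0.15,0,3],"fingers": 0},{"translation": [-1.1,7.3,0],"angular": [0.15,0,3],"fingers": 0},{"translation": [-1.1,7.3,0],"angular": [0.15,0,3],"fingers": 0}]}}

```text
time: 29.2
ee_pos: [0.4568, 0.2024, 0.1306]
ee_rot: [3.141, 0.052, 2.871]
wrist_force: [0.4, 2.3, -3.3]
opening: 0.0202
gripper_force: 59.3
```

```bash
python3 - <<'E'
from h import *
log(); feel()
E
```

```text
29.2 [ 0.272  0.191 -0.371  0.963 -0.026  0.542] [0.4568 0.2024 0.1306] [180.    3.  164.5] F [ 0.4  2.3 -3.3] M [0.44 0.12 0.48] 0.0202 59.3
F tool [0.3 2.3 0.7] Mz nut (at tcp) 0.155 (at tcp Mz) 0.479 long 0.4968 lat -0.0532
```

>>> {"fn": "drive_tool", "kwargs": {"moves": [{"translation": [-0.1,2.4,0],"angular": [0.05,0,1],"fingers": 0},{"translation": [-0.2,4.9,0],"angular": [0.1,0,2],"fingers": 0},{"translation": [-0.4,7.3,0],"angular": [0.15,0,3],"fingers": 0},{"translation": [-0.4,7.3,0],"angular": [0.15,0,3],"fingers": 0},{"translation": [-0.4,7.3,0],"angular": [0.15,0,3],"fingers": 0}]}}

```text
time: 29.7
ee_pos: [0.4589, 0.2092, 0.1305]
ee_rot: [3.141, 0.051, 2.819]
wrist_force: [-1.7, 1.5, -2.8]
opening: 0.0201
gripper_force: 59.4
```

```bash
python3 - <<'E'
from h import *
log(); feel()
E
```

```text
29.7 [ 0.286  0.202 -0.358  0.968 -0.029  0.608] [0.4589 0.2092 0.1305] [180.    2.9 161.5] F [-1.7  1.5 -2.8] M [0.53 0.53 0.42] 0.0201 59.4
F tool [2.  0.9 0.1] Mz nut (at tcp) 0.297 (at tcp Mz) 0.425 long 0.502 lat -0.0483
```

>>> {"fn": "drive_tool", "kwargs": {"moves": [{"translation": [0,1.2,0],"angular": [0.02,0,0.5],"fingers": 0},{"translation": [0,2.4,0],"angular": [0.05,0,1],"fingers": 0},{"translation": [0,3.6,0],"angular": [0.07,0,1.5],"fingers": 0},{"translation": [0,3.6,0],"angular": [0.07,0,1.5],"fingers": 0},{"translation": [0,3.6,0],"angular": [0.07,0,1.5],"fingers": 0}]}}

```text
time: 30.2
ee_pos: [0.4599, 0.2124, 0.1305]
ee_rot: [3.141, 0.051, 2.792]
wrist_force: [-4.1, 1.3, -2.6]
opening: 0.0202
gripper_force: 59.4
```

```bash
python3 - <<'E'
from h import *
log(); feel()
E
```

```text
30.2 [ 0.292  0.207 -0.351  0.971 -0.031  0.641] [0.4599 0.2124 0.1305] [180.    2.9 160. ] F [-4.1  1.3 -2.6] M [0.26 1.11 0.52] 0.0202 59.4
F tool [ 4.3 -0.2 -0.2] Mz nut (at tcp) 0.538 (at tcp Mz) 0.52 long 0.5045 lat -0.046
```

>>> {"fn": "drive_tool", "kwargs": {"moves": [{"translation": [0.3,0.8,0],"angular": [0.02,0,0.3],"fingers": 0},{"translation": [0.5,1.5,0],"angular": [0.03,0,0.6],"fingers": 0},{"translation": [0.5,1.5,0],"angular": [0.03,0,0.6],"fingers": 0},{"translation": [0.5,1.5,0],"angular": [0.03,0,0.6],"fingers": 0}]}}

```text
time: 30.6
ee_pos: [0.4603, 0.214, 0.1306]
ee_rot: [3.141, 0.052, 2.782]
wrist_force: [-4.1, -0.1, -2.3]
opening: 0.02
gripper_force: 59.4
```

```bash
python3 - <<'E'
from h import *
log(); feel()
E
```

```text
30.6 [ 0.296  0.209 -0.349  0.971 -0.031  0.655] [0.4603 0.214  0.1306] [180.    3.  159.4] F [-4.1 -0.1 -2.3] M [0.07 1.16 0.44] 0.02 59.4
F tool [ 3.8 -1.5 -0.5] Mz nut (at tcp) 0.651 (at tcp Mz) 0.445 long 0.5057 lat -0.0448
```

>>> {"fn": "drive_tool", "kwargs": {"moves": [{"translation": [0.3,0.7,0],"angular": [0.02,0,0.3],"fingers": 0},{"translation": [0.3,1.3,0],"angular": [0.03,0,0.6],"fingers": 0},{"translation": [0.3,1.3,0],"angular": [0.03,0,0.6],"fingers": 0},{"translation": [0.3,1.3,0],"angular": [0.03,0,0.6],"fingers": 0},{"translation": [0.3,1.3,0],"angular": [0.03,0,0.6],"fingers": 0}]}}

```text
time: 31.1
ee_pos: [0.4608, 0.2154, 0.1307]
ee_rot: [3.141, 0.052, 2.771]
wrist_force: [-4.3, -1.5, -3.8]
opening: 0.0203
gripper_force: 59.4
```

```bash
python3 - <<'E'
from h import *
log(); feel()
for i in range(3): manip.read_camera('scene'); feel()
a=[]
for n,(u,v) in(('scene',(350,188)),('top',(276,195))):
    im=sum(manip.read_camera(n)['img'].astype(float) for _ in range(3))/3
    k=im[v-19:v+19,u-19:u+19,::-1].astype(np.uint8); a.append(cv2.resize(k,(398,398),interpolation=2))
cv2.imwrite('pics/n8.png',np.hstack(a))
E
```

```text
31.1 [ 0.298  0.211 -0.347  0.972 -0.032  0.668] [0.4608 0.2154 0.1307] [179.9   3.  158.8] F [-4.3 -1.5 -3.8] M [-0.07  1.06  0.53] 0.0203 59.4
F tool [ 3.5 -3.   1. ] Mz nut (at tcp) 0.94 (at tcp Mz) 0.526 long 0.5067 lat -0.0438
F tool [ 3.2 -2.3  0.8] Mz nut (at tcp) 0.732 (at tcp Mz) 0.419 long 0.5067 lat -0.0438
F tool [ 3.9 -3.1  1.5] Mz nut (at tcp) 0.878 (at tcp Mz) 0.453 long 0.5068 lat -0.0438
F tool [ 2.8 -2.5 -0.1] Mz nut (at tcp) 0.819 (at tcp Mz) 0.475 long 0.5068 lat -0.0438
```

View pics/n8.png

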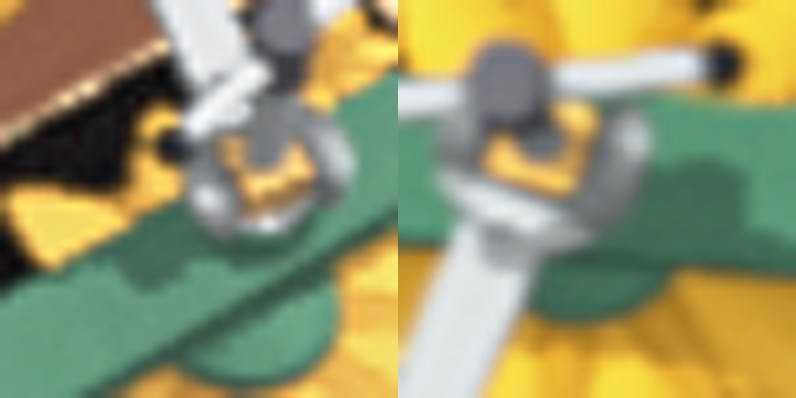

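The jaws are fully around the nut, the torque is about 0.8 N m, and the knob is still at (720,62), so the screw hasn't turned. I'll relieve the load and withdraw.

>>> {"fn": "drive_tool", "kwargs": {"moves": [{"translation": [0.2,-3.6,0],"angular": [-0.07,0,-1.5],"fingers": 0},{"translation": [0.3,-7,0],"angular": [-0.14,0,-3],"fingers": 0},{"translation": [0.5,-8.2,0],"angular": [-0.17,0,-3.4],"fingers": 0},{"translation": [0.5,-8.2,0],"angular": [-0.17,0,-3.4],"fingers": 0},{"translation": [0.5,-8.2,0],"angular": [-0.17,0,-3.4],"fingers": 0}]}}

```text
time: 32.05
ee_pos: [0.4586, 0.2084, 0.1312]
ee_rot: [3.139, 0.055, 2.83]
wrist_force: [1.3, 2.0, -3.3]
opening: 0.0204
gripper_force: 59.2
```

```bash
python3 - <<'E'
from h import *
log(); feel();manip.read_camera('scene'); feel()
E
```

```text
32.05 [ 0.284  0.197 -0.363  0.965 -0.029  0.595] [0.4586 0.2084 0.1312] [179.9   3.1 162.1] F [ 1.3  2.  -3.3] M [0.38 0.12 0.27] 0.0204 59.2
F tool [-0.6  2.3  0.7] Mz nut (at tcp) -0.043 (at tcp Mz) 0.275 long 0.5013 lat -0.0488
F tool [-0.9  1.7  0.4] Mz nut (at tcp) 0.053 (at tcp Mz) 0.287 long 0.5013 lat -0.0489
```

>>> {"fn": "drive_tool", "kwargs": {"moves": [{"translation": [10,0,-0.5],"angular": [0,0,0],"fingers": 0},{"translation": [20,0,-1],"angular": [0,0,0],"fingers": 0},{"translation": [32,0,-1.7],"angular": [0,0,0],"fingers": 0},{"translation": [45,0,-2.4],"angular": [0,0,0],"fingers": 0},{"translation": [60,0,-3.2],"angular": [0,0,0],"fingers": 0},{"translation": [60,0,-60],"angular": [0,0,0],"fingers": 0},{"translation": [60,0,-110],"angular": [0,0,0],"fingers": 0},{"translation": [60,0,-140],"angular": [0,0,0],"fingers": 0},{"translation": [60,0,-140],"angular": [0,0,0],"fingers": 0}]}}

```text
time: 33.0
ee_pos: [0.3948, 0.2299, 0.2731]
ee_rot: [3.134, 0.06, 2.831]
wrist_force: [0.9, 1.0, -3.0]
opening: 0.0201
gripper_force: 59.3
```

```bash
python3 - <<'E'
from h import *
log()
im=0
for _ in range(3):
    c=cam('top'); im=im+c['img'].astype(float)/3
k=im[176:214,257:295,::-1].astype(np.uint8); cv2.imwrite('pics/n9.png',cv2.resize(k,(398,398),interpolation=2))
# nut yaw refit
g=np.array([.575,-.158])-.055*np.array(az(-98.3)[:2])
rel(pose([*g,.26],az(81.7),[0,0,-1]))
E
```

```text
33.0 [ 0.373  0.033 -0.195  1.291 -0.032  0.682] [0.3948 0.2299 0.2731] [179.6   3.5 162.2] F [ 0.9  1.  -3. ] M [ 0.07  0.19 -0.01] 0.0201 59.3
T [-282.3, -257.9, 21.1] A [2.1, 2.4, 80.5]
```

View pics/n9.png

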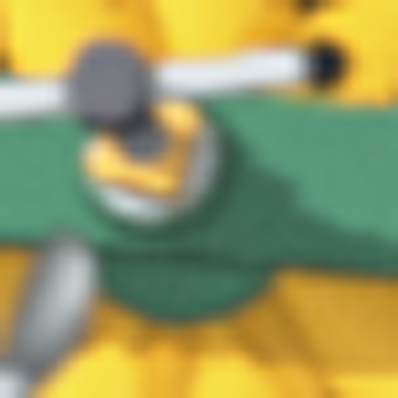

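>>> {"fn": "drive_tool", "kwargs": {"moves": [{"translation": [-282,-258,15],"angular": [2.1,0,80.5],"fingers": 0},{"translation": [-282,-258,15],"angular": [2.1,0,80.5],"fingers": 0},{"translation": [-282,-258,15],"angular": [2.1,0,80.5],"fingers": 0},{"translation": [-282,-258,15],"angular": [2.1,0,80.5],"fingers": 0},{"translation": [-282,-258,15],"angular": [2.1,0,80.5],"fingers": 0},{"translation": [-282,-258,15],"angular": [2.1,0,80.5],"fingers": 0},{"translation": [-282,-258,15],"angular": [2.1,0,80.5],"fingers": 0},{"translation": [-282,-258,15],"angular": [2.1,0,80.5],"fingers": 0},{"translation": [-282,-258,15],"angular": [2.1,0,80.5],"fingers": 0},{"translation": [-282,-258,15],"angular": [2.1,0,80.5],"fingers": 0}]}}

```text
time: 34.15
ee_pos: [0.5823, -0.1046, 0.2632]
ee_rot: [3.121, 0.028, 1.418]
wrist_force: [0.1, 0.2, -2.8]
opening: 0.02
gripper_force: 59.5
```

```bash
python3 - <<'E'
from h import *
log(); p,R=tool()
z=np.array([0,0,-1.]); x=np.array(az(81.7)); 
# mouth raised ~3 deg so that the sagging spanner is level
r=Ro.from_matrix(np.stack([x,np.cross(z,x),z],1))*Ro.from_euler('y',-3,degrees=True)
for zz in(.06,.005): rel((np.array([.583,-.1035,zz]),r))
E
```

```text
34.15 [-0.301  0.321  0.134  1.36  -0.025  1.423] [ 0.5823 -0.1046  0.2632] [178.8   1.6  81.2] F [ 0.1  0.2 -2.8] M [ 0.22 -0.01  0.  ] 0.02 59.5
T [7.0, -3.6, 203.1] A [1.1, -1.4, -0.5]
T [8.5, -4.7, 258.0] A [1.1, -1.4, -0.5]
```

>>> {"fn": "drive_tool", "kwargs": {"moves": [{"translation": [7,-3,50],"angular": [1.1,-1.4,-0.5],"fingers": 0},{"translation": [7,-3,100],"angular": [1.1,-1.4,-0.5],"fingers": 0},{"translation": [7,-3,150],"angular": [1.1,-1.4,-0.5],"fingers": 0},{"translation": [7,-3,190],"angular": [1.1,-1.4,-0.5],"fingers": 0},{"translation": [8,-4,220],"angular": [1.1,-1.4,-0.5],"fingers": 0},{"translation": [8,-4,240],"angular": [1.1,-1.4,-0.5],"fingers": 0},{"translation": [8,-4,250],"angular": [1.1,-1.4,-0.5],"fingers": 0},{"translation": [8,-4,256],"angular": [1.1,-1.4,-0.5],"fingers": 0},{"translation": [8,-4,257],"angular": [1.1,-1.4,-0.5],"fingers": 0},{"translation": [8,-4,257],"angular": [1.1,-1.4,-0.5],"fingers": 0}]}}

```text
time: 35.15
ee_pos: [0.5866, -0.1037, 0.0105]
ee_rot: [3.134, 0.054, 1.433]
wrist_force: [0.3, -0.4, -3.2]
opening: 0.02
gripper_force: 59.4
```

```bash
python3 - <<'E'
from h import *
log()
E
```

```text
35.15 [-0.283  0.498 -0.251  0.806 -0.053  1.425] [ 0.5866 -0.1037  0.0105] [179.5   3.1  82.1] F [ 0.3 -0.4 -3.2] M [ 0.24 -0.03 -0.01] 0.02 59.4
```

>>> {"fn": "drive_tool", "kwargs": {"moves": [{"translation": [0,0,3],"angular": [0,0,0],"fingers": 0},{"translation": [0,0,6],"angular": [0,0,0],"fingers": 0},{"translation": [0,0,6],"angular": [0,0,0],"fingers": 0},{"translation": [0,0,6],"angular": [0,0,0],"fingers": 0.45},{"translation": [0,0,6],"angular": [0,0,0],"fingers": 0.45},{"translation": [0,0,6],"angular": [0,0,0],"fingers": 0.45},{"translation": [0,0,6],"angular": [0,0,0],"fingers": 0.45},{"translation": [0,0,-15],"angular": [0,0,0],"fingers": 0.45},{"translation": [0,0,-50],"angular": [0,0,0],"fingers": 0.45},{"translation": [0,0,-90],"angular": [0,0,0],"fingers": 0.45}]}}

```text
time: 36.15
ee_pos: [0.5848, -0.0984, 0.0994]
ee_rot: [3.138, 0.054, 1.433]
wrist_force: [0.6, -0.8, -0.4]
opening: 0.0379
gripper_force: 0.0
```

>>> {"fn": "drive_tool", "kwargs": {"moves": [{"translation": [0,0,-50],"angular": [0,0,0],"fingers": 0.45},{"translation": [40,0,-90],"angular": [0,0,0],"fingers": 0.45},{"translation": [40,40,-110],"angular": [0,0,0],"fingers": 0.45},{"translation": [40,80,-110],"angular": [0,0,0],"fingers": 0.45},{"translation": [40,100,-110],"angular": [0,0,0],"fingers": 0.45},{"translation": [40,100,-110],"angular": [0,0,0],"fingers": 0.45}]}}

```text
time: 36.75
ee_pos: [0.6927, -0.0671, 0.2069]
ee_rot: [3.134, 0.054, 1.433]
wrist_force: [0.0, -0.3, -0.9]
opening: 0.0387
gripper_force: 0.0
```

```bash
python3 - <<'E'
from look import *
log()
find('scene'); c=cam('scene'); 
q=manip.silhouettes('spanner','scene')[0]; X=c['X'][q['pixels']]; X=X[~np.isnan(X[:,0])]; 
A=np.c_[X[:,:2],np.ones(len(X))]; k=abs(X[:,2]-np.median(X[:,2]))<.006
print('z pct',np.percentile(X[:,2],[5,25,50,75,95]).round(4),'plane',np.linalg.lstsq(A[k],X[k,2],rcond=None)[0].round(3),X[:,:2].mean(0))
save(c,'fin',(190,130,390,290),4)
E
```

```text
36.75 [-0.189  0.562  0.366  1.366 -0.054  1.52 ] [ 0.6927 -0.0671  0.2069] [179.6   3.1  82.1] F [ 0.  -0.3 -0.9] M [-0.01  0.02 -0.04] 0.0387 0.0
scene 0.77 [283. 251.  52.  31.] [ 0.583 -0.175  0.012] 343
445 [ 0.574  -0.1724  0.0115] ((0.5452483296394348, -0.1644873023033142), (0.24377556145191193, 0.23809704184532166), 0.5279031991958618)
z pct [0.0008 0.0079 0.011  0.0132 0.0159] plane [0.003 0.004 0.01 ] [ 0.58051197 -0.17478789]
```

View pics/fin.png

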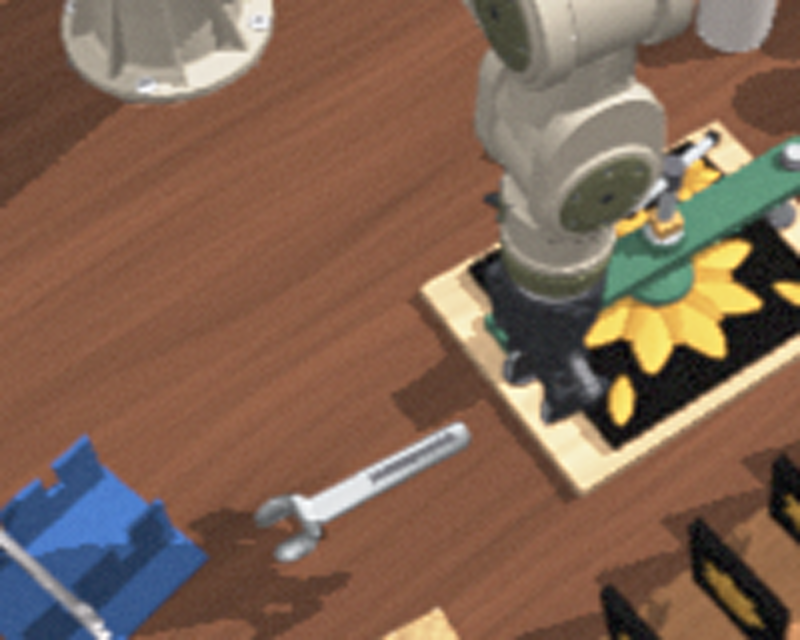

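The spanner lies flat at about (365,490) in the crop, clear of the press, and the robot is free of everything. I'll hand in.

```bash
python3 -c "
from bench import manip
print(manip.hand_in())"
```

```text
the job is handed in; nothing more can be done
None
```

I turned the lock nut clockwise until it came up firm, at about 0.8 N m with the press screw not turned, laid the large spanner flat on the bench clear of the press, and handed the job in at about 37 s; no verdict came back.

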